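# Clear the stake rack into the fitted tray

## Task

Lift the retaining bar with the red grip out of the two brackets of the stake rack and lay it flat on the bench, then lay every forming stake that is in the rack into the tray pocket cut to the shape of its head, right down on the felt. When the last stake is in the tray, put the bar back into both brackets of the rack, and do not disturb the other things on the bench.

Things in the scene. Friction and masses are not known exactly. Their poses are not given: they have to be found in the camera images.
- rack: Fixed dark-wood rack, base 130 x 350 x 10 mm, place and yaw vary. Origin: centre of its underside on the bench; x along the stakes it holds (heads overhang its -x side), z up. Notched rails at x = -40 and +40 (12 thick, open between them down to z = 10) hold the stakes along x at y = -102, -34, 34, 102: shank centre z = 45, rail teeth up to z = 46. Left or right of the robot.
- rack_seat (a point): Where the bar's origin is when it lies home in both brackets: 57 mm above the rack's origin, axes as the rack's. The two brass brackets stand at y = -162 and +162 mm from it (14 thick): open-topped U, seat at this height, 32 wide in x, prongs 12 high, then flared outwards up to 25 above the seat.
- bench_spot (a point): Point on the bench 140 mm from the rack's origin on its +x side, axes as the rack's: the bench is clear here, 60 mm either way in x and 190 mm in y, room to lay the bar down along y.
- bar: Loose retaining bar, about 0.4 kg: steel flat 24 (x) x 360 (y) x 12 (z) mm, on its middle a red grip block 18 (x) x 60 (y), from z = 12 to 46. Origin: centre of its underside; z up. Starts in the two brackets across the stakes, underside 2 mm above the shanks: no stake can be lifted out. Its ends overhang the brackets by 11 mm.
- tray: Fixed wooden tray, 212 x 348 mm, 36 high, on the side where the rack is not. Four pockets 84 mm apart along its y, each cut to the outline of one stake (4 mm play all round), felt floor at z = 22, walls to z = 36. From x = -34 to +34 a trench crosses all pockets, down to z = 8: room for fingers beside the shanks. Origin on the bench under the middle of the row of pockets.
- stake_round: Loose forming stake, about 0.2 kg, may be absent: steel shank 18 (y) x 20 (z) mm, from x = -55 to +60; on its -x end a head, also 20 thick: a dark-wood disc, diameter 52, its centre at x = -79. Origin on the shank's centre line, mid thickness, near the balance point. z up. Starts in any notch of the rack, under the bar, head to the rack's -x.
- pocket_round (a point): Where the origin of the round-headed stake is when it lies home in its pocket in the tray, 32 mm above the bench; x points as the stake's x does then (head towards -x).
- stake_square: Loose forming stake, about 0.2 kg, may be absent: steel shank 18 (y) x 20 (z) mm, from x = -55 to +60; on its -x end a head, also 20 thick: a white square, 42 x 42, its centre at x = -76. Origin on the shank's centre line, mid thickness, near the balance point. z up. Starts in any notch of the rack, under the bar, head to the rack's -x.
- pocket_square (a point): Where the origin of the square-headed stake is when it lies home in its pocket in the tray, 32 mm above the bench; x points as the stake's x does then (head towards -x).
- stake_tee: Loose forming stake, about 0.2 kg, may be absent: steel shank 18 (y) x 20 (z) mm, from x = -55 to +60; on its -x end a head, also 20 thick: a brass cross-head like a T, 22 along x by 64 along y, its centre at x = -66. Origin on the shank's centre line, mid thickness, near the balance point. z up. Starts in any notch of the rack, under the bar, head to the rack's -x.
- pocket_tee (a point): Where the origin of the tee-headed stake is when it lies home in its pocket in the tray, 32 mm above the bench; x points as the stake's x does then (head towards -x).
- stake_tongue: Loose forming stake, about 0.2 kg, may be absent: steel shank 18 (y) x 20 (z) mm, from x = -55 to +60; on its -x end a head, also 20 thick: a blue tongue 28 wide with a round tip, from x = -55 to x = -117. Origin on the shank's centre line, mid thickness, near the balance point. z up. Starts in any notch of the rack, under the bar, head to the rack's -x.
- pocket_tongue (a point): Where the origin of the tongue-headed stake is when it lies home in its pocket in the tray, 32 mm above the bench; x points as the stake's x does then (head towards -x).
- pliers: Pliers with blue handles, about 120 mm long, lying beyond the tray on its +x side, origin underside. Bystander.
- spool: Wire spool, diameter 68, 36 high, blue flanges, beyond the rack and tray, origin centre of underside. Bystander.
- bottle: Brown jar, diameter 56, 100 high, on the far left, origin centre of underside. Bystander.
- calliper: Flat steel calliper, 160 mm long, 8 mm thick, lying on the bench about 130 mm beyond the tray's origin on its +x side, origin underside. Bystander.
- doming_block: Steel doming block, 60 x 60 x 45, on the far right, origin centre of underside. Bystander.
There are look-alikes about, which are no part of the job. What is shaped like the stake_round but green or turquoise is not meant.

How it is judged (in metres and radians):
On the way, in this order (a step that is already met when the one before it is completed fails the run):
1. the bar is out of the brackets and lies flat on the bench, let go (height (world z) of bar below 0.012 m and angle between bar's own z axis and vertical below 0.1 rad and linear speed of bar below 0.02 m/s and contact force between the fingers and bar below 0.1 N), for 0.2 s.
2. every stake lies home in the pocket of its shape, let go, with the bar still out of the brackets (horizontal distance between stake_round and pocket_round below 0.009 m and z of stake_round in the frame of pocket_round between -0.006 and 0.006 m and angle between the x axis of stake_round and the x axis of pocket_round, either way round below 0.12 rad and linear speed of each of stake_round, stake_square, stake_tee, stake_tongue below 0.02 m/s and contact force between the fingers and stake_round below 0.1 N and horizontal distance between stake_square and pocket_square below 0.009 m and z of stake_square in the frame of pocket_square between -0.006 and 0.006 m and angle between the x axis of stake_square and the x axis of pocket_square, either way round below 0.12 rad and contact force between the fingers and stake_square below 0.1 N and horizontal distance between stake_tee and pocket_tee below 0.009 m and z of stake_tee in the frame of pocket_tee between -0.006 and 0.006 m and angle between the x axis of stake_tee and the x axis of pocket_tee, either way round below 0.12 rad and contact force between the fingers and stake_tee below 0.1 N and horizontal distance between stake_tongue and pocket_tongue below 0.009 m and z of stake_tongue in the frame of pocket_tongue between -0.006 and 0.006 m and angle between the x axis of stake_tongue and the x axis of pocket_tongue, either way round below 0.12 rad and contact force between the fingers and stake_tongue below 0.1 N and (height (world z) of bar below 0.03 m or horizontal distance between bar and rack above 0.05 m)), for 0.2 s.
3. the bar is back in both brackets (z of bar in the frame of rack between 0.052 and 0.062 m and x of bar in the frame of rack between -0.008 and 0.008 m and y of bar in the frame of rack between -0.014 and 0.014 m and angle between the y axis of bar and the y axis of rack, either way round below 0.06 rad), for 0.2 s.
At the end, for the whole second after the job is handed in: Every stake present lies in the pocket of its shape (within 9 mm, 0.12 rad, seated height within 6 mm); the bar lies in both brackets (underside 52 to 62 mm up, within 8 mm across, 14 mm along, 0.06 rad); all let go and at rest (all of step 3 and horizontal distance between stake_round and pocket_round below 0.009 m and z of stake_round in the frame of pocket_round between -0.006 and 0.006 m and angle between the x axis of stake_round and the x axis of pocket_round, either way round below 0.12 rad and linear speed of each of stake_round, stake_square, stake_tee, stake_tongue, bar below 0.02 m/s and contact force between the fingers and stake_round below 0.1 N and horizontal distance between stake_square and pocket_square below 0.009 m and z of stake_square in the frame of pocket_square between -0.006 and 0.006 m and angle between the x axis of stake_square and the x axis of pocket_square, either way round below 0.12 rad and contact force between the fingers and stake_square below 0.1 N and horizontal distance between stake_tee and pocket_tee below 0.009 m and z of stake_tee in the frame of pocket_tee between -0.006 and 0.006 m and angle between the x axis of stake_tee and the x axis of pocket_tee, either way round below 0.12 rad and contact force between the fingers and stake_tee below 0.1 N and horizontal distance between stake_tongue and pocket_tongue below 0.009 m and z of stake_tongue in the frame of pocket_tongue between -0.006 and 0.006 m and angle between the x axis of stake_tongue and the x axis of pocket_tongue, either way round below 0.12 rad and contact force between the fingers and stake_tongue below 0.1 N and contact force between the fingers and bar below 0.1 N); the robot touches nothing.
It fails at once if a bystander (pliers) is shoved more than 30 mm (distance of pliers from where it was at the start of the episode above 0.03 m).
It fails at once if a bystander (spool) is shoved more than 30 mm (distance of spool from where it was at the start of the episode above 0.03 m).
It fails at once if a bystander (bottle) is shoved more than 30 mm (distance of bottle from where it was at the start of the episode above 0.03 m).
It fails at once if a bystander (calliper) is shoved more than 30 mm (distance of calliper from where it was at the start of the episode above 0.03 m).
It fails at once if a bystander (doming_block) is shoved more than 30 mm (distance of doming_block from where it was at the start of the episode above 0.03 m).
Of stake_round, stake_square, stake_tee, stake_tongue only 3 to 4 are there at a start; the rules pass over those that are not, and their reading is None.
At some moment in a run one of stake_round, stake_square, stake_tee, stake_tongue, bar may be knocked a few centimetres aside while the robot is not near it.
Once in a run the grip may slacken for a moment while it holds something.
It also fails if it takes over 208 s, if anything falls off the work surface, if the arm or the gripper's body presses on something with over 40 N, if the wrist force passes 120 N, or if a joint passes its speed limit or range.

## Robot

A 7-joint arm with a two-finger parallel gripper is mounted at the origin on the work surface. World frame = base frame: x ahead of the robot, y to its left, z up, the work surface at z = 0. Lengths are in mm, angles in rad, forces in N, time in s.
With the tool pointing down it reaches from about 350 to 900 mm from the base axis. Payload 8.1 kg.
Tool frame: the origin (TCP) lies midway between the tips of the shut fingers; the grasp point (between the pads) lies 19 mm behind it; z points along the fingers, y is the direction in which the jaws open and shut (so a half turn about z gives the same grasp; the last joint's range is limited). The gripper opens to 92 mm and grips with 3 to 60 N. Pads are 19 mm wide; open, the fingers measure 130 mm over their backs; the gripper's body (75 mm by 190 mm) begins 47 mm behind the grasp point.
Start: joints at [1.088, 0.434, 0.025, 1.573, -0.012, 1.134, -0.075], TCP at [231.687, -580.485, 226.742] pointing down, gripper open.
Joint ranges: [-2.62, 2.62], [-0.44, 2.09], [-1.27, 1.32], [0.08, 2.57], [-1.32, 4.46], [0.12, 2], [-2.74, 2.74]. Speed limits (rad/s): [2.22, 2.22, 3.01, 3.01, 3.14, 3.14, 3.14].

## Interface

Orientations are given as a unit quaternion [x, y, z, w].
In Python, from bench import sensors, get_image, camera_model, close_job gives the robot as it stands. The module is installed in compiled form; this text tells all that it offers.
- The arm moves only by the tool play_rows, never from a script. Its argument "series" is a list of rows, each an object with "slide": the shift along the world's x, y, z each as a share of 250 mm, from -1 to 1, a list of three; "roll": the turn about the world's z as a share of 45 degrees, from -1 to 1. A call has 1 to 20 rows; each row shifts and turns the pose as measured when the row begins; what a row does not reach is not made up. A row lasts 1/8 s, in which the tool goes at most 62.5 mm and 10.7 degrees, less where a joint would pass 70% of its speed; a pose out of reach is approached as far as the arm can. A call with a number of a shift or a turn outside -1 to 1 is refused whole. A call with a gripper value outside its range is refused whole. "hand" is the opening, from -1 (shut) to 1 (fully open), so that 0 is half open, set as the call begins (left out, the last holds). The fingers move at their own pace and stop on an object; "newtons" is the grip in N (left out, the last holds). Time passes only in rows, so rows that do not move let the fingers close. It gives the time, the measured TCP pose, the force and the opening at its end, in the units of the state.
- sensors.get_state(): the state, without advancing time (a new reading comes with each control period).
- get_image(name): name is "side" or "top"; returns (picture, depth): 480x640x3 uint8, red, green, blue; 480x640 float32, mm along the optical axis (not along the pixel's ray), 0 where there is no reading.
- camera_model(name): a dict with "vfov" (degrees; the focal length in pixels is half the picture's height over the tangent of half this angle, whatever the lens; pixels are square), "cx", "cy" (the principal point, pixels), "R" (3x3) and "t" (3): a world point X has camera coordinates R X + t. Camera axes: x right, y down, z forward; pixel columns grow to the right and rows downward; lengths in mm; the calibration is good to about 2 mm. A picture is of the moment at which its call begins. camera_model takes no time and is no camera call.
- close_job(): hands the job in, once; it reports no verdict.
The state is a dict: "clock": time; "q": joint angles; "qd": joint speeds; "tau": joint torques, N m; "eef_pos": TCP position; "orientation": TCP orientation; "wrist_force": force on the tool from outside, world axes, zero at the start; "torque": the same for the moment, N m; "grip_width": finger opening in mm.
Only numpy, scipy, OpenCV 4.12 (cv2) and the standard library are available. Lean on these libraries where they do the work, as an engineer would, in place of code of your own. Each camera call takes 0.05 s, during which the arm holds its last target. There are 200 camera calls.

## Working session

There is one attempt and no reset: what is moved stays moved. The work goes in short steps, Python scripts to look and compute and a tool call to move; the robot and the scene stay as the last step left them, time stands still between calls to the robot, and variables do not carry over. Pictures are saved under pics/ and viewed, about 12 in all and at most 16, crops included, and the job is handed in when it is done.

Besides the shell and the picture viewer there is one more tool, called after "Call:" by a JSON object that holds its "op" and its "data". play_rows: Moves the arm, as the interface text tells. Its arguments: {"type":"object","properties":{"series":{"type":"array","items":{"type":"object","properties":{"slide":{"type":"array","items":{"type":"number","minimum":-1,"maximum":1}},"roll":{"type":"number","minimum":-1,"maximum":1}}}},"hand":{"type":"number"},"newtons":{"type":"number"}},"required":["series"]}

```bash
ls; mkdir -p pics; cat > h.py <<'E'
import numpy as np, cv2
from bench import sensors,get_image,camera_model,close_job
def cam(n):
    m=camera_model(n); f=240/np.tan(np.radians(m['vfov'])/2)
    return f,m['cx'],m['cy'],np.array(m['R']),np.array(m['t']),m
def ray(n,uv,z):
    f,cx,cy,R,t,_=cam(n); uv=np.atleast_2d(uv).astype(float)
    d=np.c_[(uv[:,0]-cx)/f,(uv[:,1]-cy)/f,np.ones(len(uv))]@R
    o=-R.T@t; s=(z-o[2])/d[:,2]; return o+d*s[:,None]
def proj(n,X):
    f,cx,cy,R,t,_=cam(n); c=np.atleast_2d(X)@R.T+t; return np.c_[c[:,0]/c[:,2]*f+cx,c[:,1]/c[:,2]*f+cy]
def cloud(n,dep):
    f,cx,cy,R,t,_=cam(n); v,u=np.mgrid[:480,:640]; c=np.stack([(u-cx)/f*dep,(v-cy)/f*dep,dep],-1)
    return (c-t)@R
def save(n,im): cv2.imwrite('pics/'+n+'.png',im[...,::-1])
def S():
    s=sensors.get_state(); print({k:np.round(s[k],3) for k in('clock','eef_pos','orientation','wrist_force','grip_width','q')})
E
python3 - <<'E'
from h import *
for n in('side','top'):
    im,d=get_image(n); save(n+'0',im); np.savez(n+'0.npz',im=im,d=d); m=camera_model(n); print(n,m)
S()
E
```

```text
pics
side {'vfov': 51.91017090603992, 'cx': 318.15869937206344, 'cy': 236.94355997845454, 'R': array([[-0.43439903, -0.90070947, -0.00446589],
       [-0.59117003,  0.28884644, -0.75305095],
       [ 0.67957007, -0.3244845 , -0.65794705]]), 't': array([ 222.04410749,  338.14002801, 1220.24104447])}
top {'vfov': 46.26920437476608, 'cx': 321.05384484089586, 'cy': 236.72176769798466, 'R': array([[-0.0283261 , -0.99959495,  0.00275135],
       [-0.99562582,  0.02796826, -0.08914592],
       [ 0.08903286, -0.00526447, -0.99601478]]), 't': array([  15.85968128,  518.1514335 , 1548.85845988])}
{'clock': np.float64(0.1), 'eef_pos': array([ 231.466, -580.08 ,  226.028]), 'orientation': array([ 0.982,  0.189, -0.   , -0.001]), 'wrist_force': array([-0.032, -0.075, -0.766]), 'grip_width': np.float64(91.805), 'q': array([ 1.088,  0.435,  0.025,  1.574, -0.012,  1.134, -0.075])}
```

View pics/top0.png

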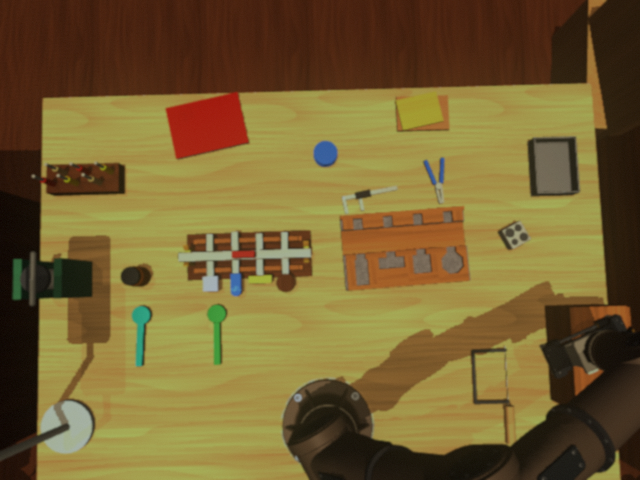

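View pics/side0.png

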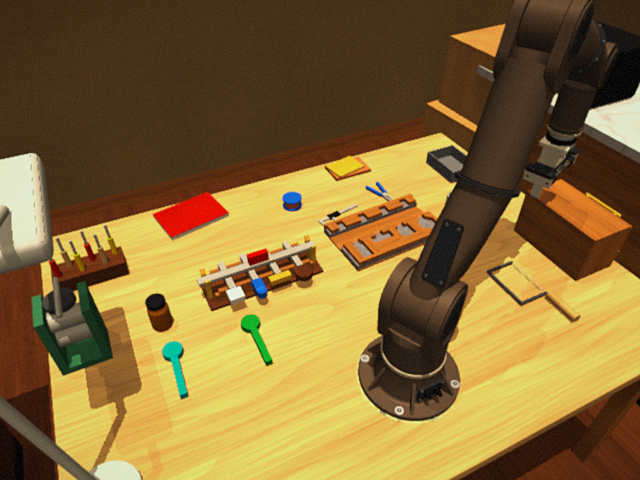

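The top view shows the rack at about (250,257). Its stakes from left to right are white square (210,284), blue tongue (236,284), yellow tee (261,280) and dark round (286,283). The green (217,315) and turquoise (141,315) ones are the look-alikes. The tray is at about (405,248). Next I'll enlarge this and measure.

```bash
python3 - <<'E'
from h import *
z=np.load('top0.npz'); im,d=z['im'],z['d']
c=im[195:305,170:480]; save('crop0',cv2.resize(c,None,fx=2.55,fy=2.55,interpolation=cv2.INTER_CUBIC))
hsv=cv2.cvtColor(im,cv2.COLOR_RGB2HSV); P=cloud('top',d)
def blobs(name,mask,zp,box=(170,195,480,305),amin=15):
    m=np.zeros(mask.shape,np.uint8); x0,y0,x1,y1=box; m[y0:y1,x0:x1]=mask[y0:y1,x0:x1]
    n,l,s,cc=cv2.connectedComponentsWithStats(m)
    for i in range(1,n):
        if s[i,4]<amin: continue
        r=cv2.minAreaRect(np.argwhere(l==i)[:,::-1].astype(np.float32))
        print(name,s[i,4],'uv',cc[i].round(1),'rect',np.round(r[0],1),np.round(r[1],1),round(r[2],1),'xyz',ray('top',cc[i],zp)[0].round(1),'zmed',np.median(P[l==i][:,2]).round(1))
h,s,v=hsv[...,0].astype(int),hsv[...,1].astype(int),hsv[...,2].astype(int)
print([ (p,hsv[p[1],p[0]]) for p in [(210,284),(236,284),(261,280),(286,283),(243,254),(200,257),(362,270),(453,262),(400,240),(190,270),(205,270),(187,248)]])
R,G,B=[im[...,i].astype(int) for i in range(3)]
blobs('white',(s<70)&(v>110),67)
blobs('red',(R>140)&(G<60)&(B<60),103)
blobs('blue',(B>R+40)&(B>G+20),55)
blobs('grey',(s<80)&(v<110)&(v>40),22,(340,205,475,295))
E
```

```text
[((210, 284), array([ 96,  20, 179], dtype=uint8)), ((236, 284), array([108, 162, 170], dtype=uint8)), ((261, 280), array([ 33, 168, 175], dtype=uint8)), ((286, 283), array([ 12, 177,  92], dtype=uint8)), ((243, 254), array([  4, 204, 164], dtype=uint8)), ((200, 257), array([ 40,  48, 174], dtype=uint8)), ((362, 270), array([ 19,  66, 124], dtype=uint8)), ((453, 262), array([ 17,  67, 114], dtype=uint8)), ((400, 240), array([ 14, 192, 165], dtype=uint8)), ((190, 270), array([ 13, 176,  84], dtype=uint8)), ((205, 270), array([ 13, 169, 152], dtype=uint8)), ((187, 248), array([ 18, 194, 141], dtype=uint8))]
white 86 uv [346.7 200.9] rect [349.5 203.3] [16.4 13.3] 80.5 xyz [610.9 -71.5  67. ] zmed 5.4
white 31 uv [440.2 198.3] rect [440.  198.5] [7. 4.] 90.0 xyz [ 611.  -327.7   67. ] zmed 9.9
white 29 uv [361. 204.] rect [361. 204.] [10.6  2.4] 78.7 xyz [ 601.2 -110.3   67. ] zmed 4.9
white 34 uv [447.  216.9] rect [447.5 216.5] [5. 7.] 0.0 xyz [ 559.  -343.8   67. ] zmed 22.2
white 35 uv [417.1 219.3] rect [417.5 219.5] [5. 7.] 0.0 xyz [ 554.7 -261.9   67. ] zmed 20.3
white 31 uv [386
[... 442 characters left out ...]
6  67. ] zmed 58.8
white 250 uv [451.8 261.2] rect [450.7 260.9] [22.  16.9] 51.3 xyz [ 437.8 -350.9   67. ] zmed 22.2
white 219 uv [421.5 261.9] rect [421.4 260.5] [20.8 14. ] 83.7 xyz [ 438.4 -268.9   67. ] zmed 21.8
white 175 uv [391.2 261.3] rect [391.  259.5] [12.9 22. ] 84.3 xyz [ 442.3 -186.6   67. ] zmed 21.4
white 225 uv [361.4 270.2] rect [361.3 269. ] [28.2  9.3] 84.3 xyz [ 420.4 -105.1   67. ] zmed 21.6
white 28 uv [232.1 289.5] rect [231.7 288.2] [19.2  7.9] 58.0 xyz [378.3 245.3  67. ] zmed -1.0
red 108 uv [243.2 253.9] rect [243.  253.5] [ 5. 20.] 90.0 xyz [471.5 209.  103. ] zmed 103.5
blue 214 uv [235.5 283.8] rect [235. 284.] [22. 10.] 90.0 xyz [393.7 237.7  55. ] zmed 54.8
```

View pics/crop0.png

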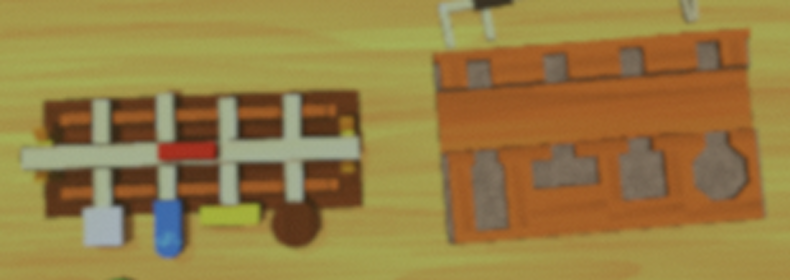

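```bash
cat >> h.py <<'E'
def rectfit(P,zlo,zhi,xl,yl,name=''):
    m=(P[...,2]>zlo)&(P[...,2]<zhi)&(P[...,0]>xl[0])&(P[...,0]<xl[1])&(P[...,1]>yl[0])&(P[...,1]<yl[1])
    q=P[m]; r=cv2.minAreaRect(q[:,:2].astype(np.float32))
    print(name,len(q),'c',np.round(r[0],1),'size',np.round(r[1],1),'ang',round(r[2],2),'zmed',np.median(q[:,2]).round(1)); return q
E
python3 - <<'E'
from h import *
for n in('top','side'):
    z=np.load(n+'0.npz'); im,d=z['im'],z['d']; P=cloud(n,d)
    print(n)
    rectfit(P,63,74,(400,560),(0,420),'bar')
    rectfit(P,95,110,(400,560),(0,420),'grip')
    rectfit(P,30,42,(330,640),(-420,-40),'tray')
    rectfit(P,6,14,(350,560),(0,420),'rackbase')
    if n=='top':
        rectfit(P,16,27,(350,455),(-420,-60),'felt')
        # shank far part + near parts
        q=rectfit(P,50,60,(350,540),(0,420),'stakes')
        for y0 in np.arange(80,340,10):
            k=q[(q[:,1]>y0)&(q[:,1]<y0+10)&(q[:,0]>495)]; print(y0,len(k),end='; ')
        R,G,B=[im[...,i].astype(int) for i in range(3)]
        hs=cv2.cvtColor(im,cv2.COLOR_RGB2HSV).astype(int)
        for nm,mk in dict(blue=B>R+40,yel=(hs[...,0]>25)&(hs[...,1]>150)&(R>120),white=(hs[...,1]<70)&(R>90),brown=(hs[...,0]<20)&(R<120)).items():
            print(nm); rectfit(np.where((mk)[...,None],P,np.nan),48,62,(360,428),(50,340),nm)
        mm=np.where(((hs[...,1]<90))[...,None],P,np.nan)
        for y0,nm in((-100,'A'),(-180,'B'),(-263,'C'),(-347,'D')):
            try: rectfit(mm,14,28,(530,600),(y0-42,y0+42),nm+'tip'); rectfit(mm,14,28,(340,470),(y0-40,y0+40),nm)
            except Exception as e: print(e)
E
```

```text
top
bar 953 c [478.3 209. ] size [358.4 110.4] ang 89.19 zmed 68.2
grip 153 c [472.  209.7] size [17.7 60.1] ang 1.72 zmed 103.1
tray 3796 c [ 481.6 -232. ] size [208.2 348.2] ang 3.01 zmed 35.6
rackbase 1972 c [455.5 209.6] size [419.8 208.7] ang 89.7 zmed 9.6
felt 1157 c [ 419.6 -235.7] size [ 84.  348.8] ang 2.37 zmed 21.8
stakes 1643 c [449.6 214.2] size [348.9 174.9] ang 87.33 zmed 54.5
80 2; 90 24; 100 45; 110 3; 120 1; 130 1; 140 1; 150 0; 160 35; 170 42; 180 4; 190 2; 200 1; 210 1; 220 10; 230 43; 240 34; 250 3; 260 2; 270 2; 280 0; 290 15; 300 41; 310 24; 320 0; 330 0; blue
blue 204 c [393.1 237.7] size [26.1 59.8] ang 88.14 zmed 54.9
yel
yel 160 c [405. 171.] size [20.1 61. ] ang 1.5 zmed 54.3
white
white 316 c [395.4 210.7] size [233.3  64.6] ang 89.95 zmed 54.5
brown
brown 270 c [391.1 181.1] size [ 50.7 210.6] ang 0.15 zmed 54.4
Atip 66 c [ 552.8 -102. ] size [20.  25.7] ang 88.35 zmed 21.6
A 297 c [423.7 -92.6] size [80.9 61.5] ang 2.63 zmed 21.7
Btip 62 c [ 556.5 -186.2] size [26.2 18.3] ang 7.51 zmed 21.0
B 228 c [ 449.3 -189.6] size [40.3 60.4] ang 4.07 zmed 21.4
Ctip 56 c [ 560.9 -270. ] size [23.5 17.7] ang 0.0 zmed 20.4
C 275 c [ 440.3 -261.1] size [55.7 76. ] ang 3.22 zmed 21.7
Dtip 57 c [ 565.3 -355.7] size [26.5 18.4] ang 10.83 zmed 22.1
D 295 c [ 437.7 -362.5] size [53.4 54.8] ang 52.28 zmed 22.0
side
bar 834 c [472.4 211.1] size [ 50.5 360.2] ang 0.59 zmed 68.9
grip 136 c [468.5 211.2] size [60.2 22.1] ang 88.39 zmed 102.6
tray 2232 c [ 480.7 -231.9] size [219.5 354. ] ang 3.25 zmed 36.3
rackbase 1009 c [432.7 212.1] size [397.7 159. ] ang 88.73 zmed 10.5
```

```bash
python3 - <<'E'
from h import *
z=np.load('top0.npz'); im,d=z['im'],z['d']; P=cloud('top',d)
q=rectfit(P,3,12,(420,560),(-395,-60),'trench')
# rack shanks
for c in (102,171,239,306):
    k=P[(P[...,2]>50)&(P[...,2]<60)&(P[...,0]>484)&(P[...,0]<540)&(abs(P[...,1]-c)<14)]
    r=cv2.minAreaRect(k[:,:2].astype(np.float32)); print('shank far',c,len(k),k[:,:2].mean(0).round(1),np.percentile(k[:,0],[1,99]).round(1),np.round(r[2],1))
    k=P[(P[...,2]>48)&(P[...,2]<60)&(P[...,0]>340)&(P[...,0]<420)&(abs(P[...,1]-c)<36)]
    print('  head',np.percentile(k[:,:2],[1,99],axis=0).round(1).tolist())
for r in ((460,486),):
    k=P[(P[...,2]>64)&(P[...,2]<74)&(P[...,0]>r[0]-5)&(P[...,0]<r[1])&(P[...,1]>0)&(P[...,1]<420)]
    print('bar',cv2.minAreaRect(k[:,:2].astype(np.float32)))
k=P[(P[...,2]>74)&(P[...,2]<90)&(P[...,0]>440)&(P[...,0]<510)&(P[...,1]>0)&(P[...,1]<420)]
for s in(1,-1):
    j=k[(k[:,1]-209)*s>60]; print('brk',len(j),j.mean(0).round(1),np.percentile(j[:,:2],[2,98],axis=0).round(1).tolist())
k=P[(P[...,2]>6)&(P[...,2]<14)&(P[...,0]>505)&(P[...,0]<560)&(P[...,1]>0)&(P[...,1]<420)]
print('base',np.percentile(k[:,:2],[1,99],axis=0).round(1).tolist())
k=P[(P[...,2]>6)&(P[...,2]<14)&(P[...,0]>400)&(P[...,0]<560)&(P[...,1]>0)&(P[...,1]<420)]
for x in range(405,550,8): 
    j=k[abs(k[:,0]-x)<4]; print(x,len(j),np.percentile(j[:,1],[2,98]).round(0) if len(j) else '',end=' | ')
E
```

```text
trench 2250 c [ 501.6 -225.7] size [125.8 344.7] ang 5.9 zmed 7.5
shank far 102 87 [508.7 101.8] [487.3 531.8] 3.4
  head [[370.1, 75.9], [419.0, 124.7]]
shank far 171 99 [509. 171.] [486.4 530.9] 88.8
  head [[394.5, 138.5], [418.3, 201.2]]
shank far 239 112 [511.3 237.6] [485.6 538.3] 88.7
  head [[363.2, 222.9], [419.8, 250.9]]
shank far 306 101 [508. 306.] [484.9 531.8] 89.6
  head [[376.4, 285.2], [419.4, 326.6]]
bar ((470.45196533203125, 208.99591064453125), (27.95323944091797, 358.69647216796875), 0.3247942328453064)
brk 50 [475.  349.1  78.4] [[447.3, 272.0], [501.3, 372.8]]
brk 54 [473.4  60.4  78.1] [[448.7, 35.6], [503.2, 140.0]]
base [[505.3, 27.3], [555.2, 391.1]]
405 4 [ 78. 337.] | 413 102 [ 32. 378.] | 421 193 [ 32. 372.] | 429 133 [ 26. 374.] | 437 32 [ 21. 377.] | 445 172 [ 38. 384.] | 453 176 [ 38. 358.] | 461 138 [ 31. 358.] | 469 0  | 477 1 [409. 409.] | 485 10 [ 45. 353.] | 493 162 [ 33. 359.] | 501 171 [ 36. 359.] | 509 122 [ 30. 376.] | 517 30 [ 32. 380.] | 525 131 [ 37. 378.] | 533 202 [ 38. 379.] | 541 100 [ 37. 376.] | 549 16 [  6. 392.] |
```

Call:
{"op": "play_rows", "data": {"series": [{"slide": [0.07,0.24,0],"roll": 0.2},{"slide": [0.07,0.24,0],"roll": 0.2},{"slide": [0.07,0.24,0],"roll": 0.2},{"slide": [0.07,0.24,0],"roll": 0.2},{"slide": [0.07,0.24,0],"roll": 0.2},{"slide": [0.07,0.24,0],"roll": 0.2}], "hand": 0, "newtons": 30}}

```text
clock: 0.85
eef_pos: [333.0, -220.4, 223.6]
orientation: [0.782, 0.623, -0.002, -0.0]
wrist_force: [1.4, -0.4, 0.5]
grip_width: 46.7
```

Call:
{"op": "play_rows", "data": {"series": [{"slide": [0.07,0.215,0],"roll": 0.04},{"slide": [0.07,0.215,0],"roll": 0.04},{"slide": [0.07,0.215,0],"roll": 0.04},{"slide": [0.07,0.215,0],"roll": 0.04},{"slide": [0.07,0.215,0],"roll": 0.04},{"slide": [0.07,0.215,0],"roll": 0.04},{"slide": [0.07,0.215,0],"roll": 0.04},{"slide": [0.07,0.215,0],"roll": 0.04},{"slide": [0,0,0]},{"slide": [0,0,0]}]}}

```text
schema error: expected keys slide, roll
```

```bash
cat >> h.py <<'E'
def tf(P,x,y,deg):
    a=np.radians(deg); q=P[...,:2]-[x,y]; return q[...,0]*np.cos(a)+q[...,1]*np.sin(a), -q[...,0]*np.sin(a)+q[...,1]*np.cos(a)
E
python3 - <<'E'
from h import *
z=np.load('top0.npz'); im,d=z['im'],z['d']; P=cloud('top',d)
X,Y=tf(P,510,-231,2.9); Z=P[...,2]
for y0 in (-84,0,84,168,-168):
    m=(abs(Y-y0)<12)&(X>-140)&(X<90)
    o=np.argsort(X[m]); print(y0,' '.join(f'{a:.0f}:{b:.0f}' for a,b in zip(X[m][o][::4],Z[m][o][::4]) if -50<a<50 or abs(a)>70))
S()
E
```

```text
-84 -140:0 -139:-4 -137:5 -136:3 -135:2 -134:-3 -132:37 -131:33 -129:34 -128:41 -126:33 -125:38 -124:41 -123:39 -121:41 -120:37 -118:36 -118:40 -116:44 -115:37 -114:41 -113:34 -112:38 -110:39 -109:34 -107:37 -106:35 -105:35 -104:33 -102:39 -101:37 -101:38 -99:35 -98:32 -96:36 -95:38 -94:34 -93:31 -92:36 -90:39 -89:39 -88:31 -87:35 -85:37 -84:37 -82:41 -81:35 -80:33 -79:32 -77:34 -76:35 -74:33 -73:35 -71:32 -71:40 -49:40 -48:39 -46:33 -46:43 -44:37 -43:44 -42:35 -41:40 -39:28 -38:44 -37:36 -33:7 -32:4 -31:11 -29:1 -28:10 -27:11 -26:4 -24:9 -24:13 -21:3 -21:2 -18:8 -18:9 -16:6 -15:10 -13:8 -13:13 -10:6 -10:9 -8:14 -7:8 -6:5 -4:7 -4:8 -1:3 -0:2 1:3 2:7 4:9 5:9 7:3 7:2 9:11 10:11 12:9 13:4 15:11 15:9 17:5 18:7 20:3 22:4 22:10 24:7 25:-3 26:14 27:11 30:11 30:9 32:9 33:6 35:20 35:20 36:1 36:37 37:44 38:43 40:38 42:32 43:43 44:37 46:39 47:35 49:36 49:37 71:29 72:32 73:31 74:37 75:33 81:-2 83:1 84:-0 86:-2 87:-6 88:8 89:2
0 -139:6 -139:-3 -138:-3 -136:2 -135:-2 -133:4 -131:35 -130:42 -130:32 -128:28 -127:37 -125:38 -125:36 -123:35 -122:31 -120:34 -119:36 -117:36 -116:36 -115:29 -114:37 -112:
[... 2922 characters left out ...]
-47:35 -46:38 -43:20 -41:32 -38:39 -36:35 -34:6 -32:1 -31:7 -29:2 -28:10 -27:6 -25:-3 -24:10 -22:2 -21:8 -19:-1 -18:5 -16:-1 -16:5 -14:1 -13:7 -11:8 -10:7 -8:10 -7:2 -5:8 -4:9 -2:-2 0:9 1:3 3:15 4:13 6:11 7:4 9:6 10:6 12:14 12:13 15:11 15:1 18:6 18:11 20:9 21:8 24:-2 24:-2 27:8 29:7 30:3 32:4 33:9 35:10 35:-0 36:22 37:37 39:31 41:26 43:37 44:32 46:35 50:30 71:41 72:31 74:33 81:8 82:-1 84:0 85:-3 87:3 88:-1 90:6
{'clock': np.float64(0.85), 'eef_pos': array([ 332.991, -220.373,  223.597]), 'orientation': array([ 0.782,  0.623, -0.002, -0.   ]), 'wrist_force': array([ 1.357, -0.443,  0.494]), 'grip_width': np.float64(46.726), 'q': array([ 0.775,  0.093, -0.349,  2.059,  0.041,  0.998,  0.179])}
```

Call:
{"op": "play_rows", "data": {"series": [{"slide": [0.07,0.215,0],"roll": 0.04},{"slide": [0.07,0.215,0],"roll": 0.04},{"slide": [0.07,0.215,0],"roll": 0.04},{"slide": [0.07,0.215,0],"roll": 0.04},{"slide": [0.07,0.215,0],"roll": 0.04},{"slide": [0.07,0.215,0],"roll": 0.04},{"slide": [0.07,0.215,0],"roll": 0.04},{"slide": [0.07,0.215,0],"roll": 0.04},{"slide": [0,0,0],"roll": 0},{"slide": [0,0,0],"roll": 0}]}}

```text
clock: 2.1
eef_pos: [473.7, 227.5, 222.5]
orientation: [0.693, 0.721, -0.002, 0.0]
wrist_force: [-0.1, -0.5, -0.5]
grip_width: 45.9
```

```bash
cat >> h.py <<'E'
def go(x,y,z=None,deg=None):
    "print the remaining slide/roll shares and yaw now"
    s=sensors.get_state(); p=s['eef_pos']; o=s['orientation']; a=np.degrees(2*np.arctan2(o[1],o[0])); a=(a+180)%360-180
    dz=0 if z is None else z-p[2]; da=0 if deg is None else (deg-a+180)%360-180
    print('at',np.round(p,1),'yaw',a.round(2),'w',np.round(s['grip_width'],1),'F',np.round(s['wrist_force'],1),'t',np.round(s['clock'],1),'slide',np.round(np.array([x-p[0],y-p[1],dz])/250,3),'roll',np.round(da/45,3))
E
python3 - <<'E'
from h import *
go(471.7,209.3,71,90.6)
im,d=get_image('side'); P=cloud('side',d)
q=rectfit(P,97,110,(400,560),(160,260),'grip')
E
```

```text
at [473.7 227.5 222.5] yaw 92.23 w 45.9 F [-0.1 -0.5 -0.5] t 2.1 slide [-0.008 -0.073 -0.606] roll -0.036
grip 116 c [469.5 211. ] size [21.6 60.7] ang 0.1 zmed 102.9
```

Call:
{"op": "play_rows", "data": {"series": [{"slide": [-0.008,-0.073,-0.1],"roll": -0.036},{"slide": [0,0,-0.15],"roll": 0},{"slide": [0,0,-0.15],"roll": 0},{"slide": [0,0,-0.05],"roll": 0},{"slide": [0,0,0],"roll": 0},{"slide": [0,0,0],"roll": 0}]}}

```text
clock: 2.9
eef_pos: [473.2, 202.1, 110.4]
orientation: [0.707, 0.707, -0.001, 0.003]
wrist_force: [0.4, 0.5, -0.2]
grip_width: 45.8
```

```bash
python3 - <<'E'
from h import *
go(471.7,209.3,72,90.6)
E
```

```text
at [473.2 202.1 110.4] yaw 89.96 w 45.8 F [ 0.4  0.5 -0.2] t 2.9 slide [-0.006  0.029 -0.154] roll 0.014
```

Call:
{"op": "play_rows", "data": {"series": [{"slide": [-0.006,0.02,-0.07],"roll": 0.01},{"slide": [0,0,-0.05],"roll": 0},{"slide": [0,0,-0.02],"roll": 0},{"slide": [0,0,0],"roll": 0},{"slide": [0,0,0],"roll": 0}]}}

```text
clock: 3.52
eef_pos: [472.5, 208.4, 74.6]
orientation: [0.704, 0.71, 0.001, 0.003]
wrist_force: [-0.9, -0.0, 0.1]
grip_width: 45.8
```

```bash
python3 - <<'E'
from h import *
go(471.7,209.3,72,90.6)
E
```

```text
at [472.5 208.4  74.6] yaw 90.47 w 45.8 F [-0.9 -0.   0.1] t 3.5 slide [-0.003  0.004 -0.01 ] roll 0.003
```

Call:
{"op": "play_rows", "data": {"series": [{"slide": [0,0,-0.008],"roll": 0},{"slide": [0,0,0],"roll": 0},{"slide": [0,0,0],"roll": 0},{"slide": [0,0,0],"roll": 0},{"slide": [0,0,0],"roll": 0},{"slide": [0,0,0.04],"roll": 0},{"slide": [0,0,0.06],"roll": 0},{"slide": [0,0,0.08],"roll": 0},{"slide": [0,0,0.08],"roll": 0},{"slide": [0,0,0.06],"roll": 0},{"slide": [0,0,0],"roll": 0}], "hand": -1, "newtons": 45}}

```text
clock: 4.9
eef_pos: [472.0, 207.9, 158.6]
orientation: [0.704, 0.71, 0.001, 0.003]
wrist_force: [-0.2, 0.2, -4.7]
grip_width: 17.9
```

```bash
python3 - <<'E'
from h import *
go(614,208,150,90.6)
im,d=get_image('top');P=cloud('top',d); save('lift',im[150:330,150:350].repeat(3,0).repeat(3,1))
E
```

```text
at [472.  207.9 158.6] yaw 90.47 w 17.9 F [-0.2  0.2 -4.7] t 4.9 slide [ 0.568  0.    -0.035] roll 0.003
```

View pics/lift.png

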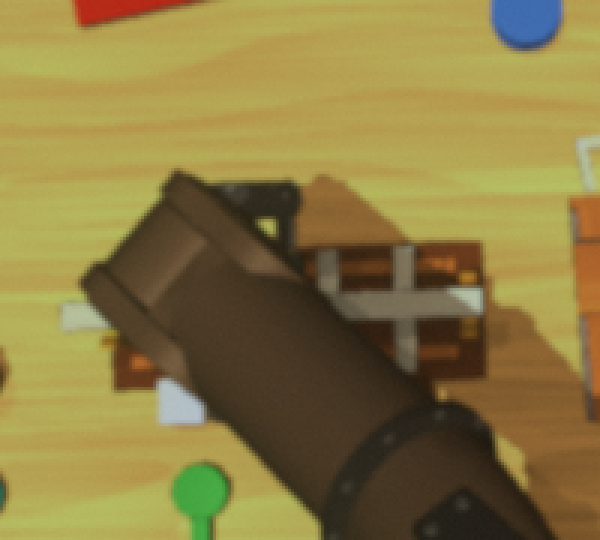

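Call:
{"op": "play_rows", "data": {"series": [{"slide": [0.12,0,0],"roll": 0},{"slide": [0.15,0,0],"roll": 0},{"slide": [0.15,0,0],"roll": 0},{"slide": [0.12,0,0],"roll": 0},{"slide": [0.03,0,-0.05],"roll": 0},{"slide": [0,0,-0.1],"roll": 0},{"slide": [0,0,-0.15],"roll": 0},{"slide": [0,0,-0.1],"roll": 0},{"slide": [0,0,-0.05],"roll": 0},{"slide": [0,0,0],"roll": 0}]}}

```text
clock: 6.2
eef_pos: [610.2, 204.7, 31.3]
orientation: [0.703, 0.711, -0.008, 0.0]
wrist_force: [-0.1, -0.0, -3.4]
grip_width: 17.6
```

```bash
python3 - <<'E'
from h import *
go(614,208,17,90.6)
E
```

```text
at [610.2 204.7  31.3] yaw 90.64 w 17.6 F [-0.1 -0.  -3.4] t 6.2 slide [ 0.015  0.013 -0.057] roll -0.001
```

Call:
{"op": "play_rows", "data": {"series": [{"slide": [0.005,0.005,-0.025],"roll": 0},{"slide": [0,0,-0.015],"roll": 0},{"slide": [0,0,-0.01],"roll": 0},{"slide": [0,0,-0.005],"roll": 0},{"slide": [0,0,0],"roll": 0},{"slide": [0,0,0],"roll": 0}]}}

```text
clock: 6.95
eef_pos: [613.2, 207.0, 19.7]
orientation: [0.703, 0.711, -0.006, 0.001]
wrist_force: [-0.1, 0.7, -4.5]
grip_width: 17.9
```

Call:
{"op": "play_rows", "data": {"series": [{"slide": [0,0,-0.01],"roll": 0},{"slide": [0,0,-0.008],"roll": 0},{"slide": [0,0,-0.004],"roll": 0},{"slide": [0,0,0],"roll": 0}]}}

```text
clock: 7.45
eef_pos: [613.6, 207.1, 16.5]
orientation: [0.703, 0.711, -0.005, 0.002]
wrist_force: [0.4, -0.3, -2.4]
grip_width: 17.6
```

Call:
{"op": "play_rows", "data": {"series": [{"slide": [0,0,0],"roll": 0},{"slide": [0,0,0],"roll": 0},{"slide": [0,0,0],"roll": 0},{"slide": [0,0,0.06],"roll": 0},{"slide": [0,0,0.1],"roll": 0},{"slide": [0,0,0.2],"roll": 0},{"slide": [-0.08,-0.05,0.15],"roll": -0.2},{"slide": [-0.1,-0.05,0],"roll": -0.2},{"slide": [-0.1,-0.05,0],"roll": -0.2},{"slide": [-0.1,-0.05,0],"roll": -0.2},{"slide": [-0.05,-0.05,0],"roll": -0.2},{"slide": [-0.03,-0.05,0],"roll": -0.2},{"slide": [0,-0.05,0],"roll": -0.2},{"slide": [0,-0.03,0],"roll": -0.2},{"slide": [0,0,0],"roll": -0.2},{"slide": [0,0,0],"roll": -0.1},{"slide": [0,0,0],"roll": 0},{"slide": [0,0,0],"roll": 0}], "hand": -0.1}}

```text
clock: 9.7
eef_pos: [497.2, 114.6, 164.0]
orientation: [1.0, 0.023, 0.005, -0.001]
wrist_force: [-0.4, 0.6, -0.5]
grip_width: 41.0
```

```bash
cat >> h.py <<'E'
def look(tag):
    "measure bar + stakes in both views"
    for n in('top','side'):
        im,d=get_image(n); save(f'{n}_{tag}',im); P=cloud(n,d); X,Y,Z=P[...,0],P[...,1],P[...,2]
        hs=cv2.cvtColor(im,cv2.COLOR_RGB2HSV).astype(int); H,Sx,V=hs[...,0],hs[...,1],hs[...,2]
        R,G,B=[im[...,i].astype(int) for i in range(3)]
        ms=dict(tongue=(B>R+40)&(B>G+20),tee=(H>24)&(H<40)&(Sx>140)&(V>110),square=(Sx<60)&(V>120),round=(H<20)&(V<125))
        for k,m in ms.items():
            mm=m&(Z>47)&(Z<63)&(X>340)&(X<430)&(Y>40)&(Y<360)
            nn,l,st,cc=cv2.connectedComponentsWithStats(mm.astype(np.uint8))
            if nn>1:
                i=1+np.argmax(st[1:,4]); q=P[l==i]; r=cv2.minAreaRect(q[:,:2].astype(np.float32))
                if st[i,4]>40: print(n,k,st[i,4],'c',np.round(r[0],1),np.round(r[1],1))
        for nm,m in dict(grip=(R>130)&(G<70)&(B<70)).items():
            q=P[m&(Z>30)&(Z<115)&(X>350)&(X<740)&(Y>100)&(Y<320)]
            if len(q)>20: q=q[q[:,2]>np.percentile(q[:,2],80)-10]; r=cv2.minAreaRect(q[:,:2].astype(np.float32)); print(n,nm,len(q),np.round(r[0],1),np.round(r[1],1),r[2],q[:,2].mean())
    S()
E
python3 - <<'E'
from h import *
look('a'); go(475,101.5,30,0.6)
E
```

```text
top tongue 207 c [393.  237.7] [25.6 59.8]
top tee 65 c [403.9 188.8] [25.  19.1]
top square 255 c [402.  306.1] [42.4 51.7]
top grip 95 [612.1 208.8] [15.1 53.4] 0.4029805064201355 45.98094480066231
side tongue 173 c [389.4 239.4] [66.6 27.7]
side tee 82 c [401.7 174.1] [58.2 20.7]
side square 190 c [401.3 308.9] [56.5 41.3]
side round 166 c [390.3 103.8] [50.9 53.3]
side grip 92 [483.9 206.6] [274.6 136.4] 14.897252082824707 46.65877520820788
{'clock': np.float64(9.8), 'eef_pos': array([497.103, 114.585, 163.75 ]), 'orientation': array([ 1.   ,  0.023,  0.005, -0.001]), 'wrist_force': array([ 0.489, -0.067,  0.063]), 'grip_width': np.float64(41.263), 'q': array([-0.095,  0.333, -0.302,  1.919,  0.128,  0.899, -1.984])}
at [497.1 114.6 163.7] yaw 2.65 w 41.3 F [ 0.5 -0.1  0.1] t 9.8 slide [-0.088 -0.052 -0.535] roll -0.046
```

View pics/side_a.png

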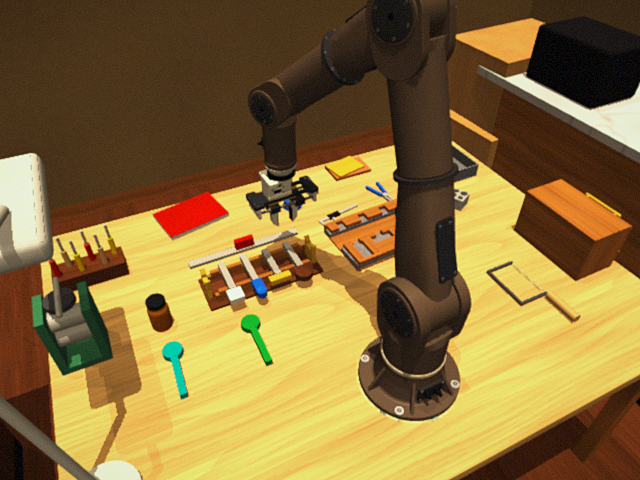

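Call:
{"op": "play_rows", "data": {"series": [{"slide": [-0.08,-0.05,-0.05],"roll": -0.04},{"slide": [0,0,-0.12],"roll": 0},{"slide": [0,0,-0.12],"roll": 0},{"slide": [0,0,-0.05],"roll": 0},{"slide": [0,0,0],"roll": 0},{"slide": [0,0,0],"roll": 0}]}}

```text
clock: 10.55
eef_pos: [478.0, 102.3, 78.5]
orientation: [1.0, 0.009, 0.006, -0.001]
wrist_force: [0.2, 0.0, 0.1]
grip_width: 41.3
```

```bash
python3 - <<'E'
from h import *
go(475,101.5,30,0.6)
E
```

```text
at [478.  102.3  78.5] yaw 1.04 w 41.3 F [0.2 0.  0.1] t 10.6 slide [-0.012 -0.003 -0.194] roll -0.01
```

Call:
{"op": "play_rows", "data": {"series": [{"slide": [-0.01,-0.003,-0.08],"roll": -0.01},{"slide": [0,0,-0.06],"roll": 0},{"slide": [0,0,-0.03],"roll": 0},{"slide": [0,0,-0.01],"roll": 0},{"slide": [0,0,0],"roll": 0},{"slide": [0,0,0],"roll": 0}]}}

```text
clock: 11.3
eef_pos: [478.9, 102.7, 35.5]
orientation: [1.0, 0.005, 0.01, -0.002]
wrist_force: [0.1, -0.1, 0.2]
grip_width: 41.4
```

Call:
{"op": "play_rows", "data": {"series": [{"slide": [0,0,0],"roll": 0},{"slide": [0,0,0],"roll": 0},{"slide": [0,0,0],"roll": 0},{"slide": [0,0,0],"roll": 0},{"slide": [0,0,0],"roll": 0}], "hand": -1, "newtons": 45}}

```text
clock: 11.92
eef_pos: [479.3, 102.8, 36.2]
orientation: [1.0, 0.005, 0.01, -0.002]
wrist_force: [-0.0, -0.6, -0.7]
grip_width: 18.1
```

Call:
{"op": "play_rows", "data": {"series": [{"slide": [0,0,0.05],"roll": 0},{"slide": [0,0,0.1],"roll": 0},{"slide": [0,0,0.15],"roll": 0},{"slide": [0,0,0.1],"roll": 0},{"slide": [0,-0.1,0.03],"roll": 0},{"slide": [0.02,-0.2,0],"roll": 0},{"slide": [0.02,-0.2,0],"roll": 0},{"slide": [0.02,-0.2,0],"roll": 0},{"slide": [0.02,-0.2,0],"roll": 0.03},{"slide": [0.02,-0.2,0],"roll": 0.03},{"slide": [0.02,-0.2,0],"roll": 0},{"slide": [0.02,-0.2,0],"roll": 0},{"slide": [0.02,-0.15,0],"roll": 0},{"slide": [0,-0.05,0],"roll": 0},{"slide": [0,0,0],"roll": 0},{"slide": [0,0,0],"roll": 0}]}}

```text
clock: 13.92
eef_pos: [514.7, -331.7, 156.9]
orientation: [0.999, 0.033, 0.011, -0.004]
wrist_force: [0.3, 0.9, -3.3]
grip_width: 17.4
```

```bash
cat >> h.py <<'E'
POCK={'tongue':126,'tee':42,'square':-42,'round':-126}
def pocket(k,along=0):
    a=np.radians(2.9); return np.array([510.7+along*np.cos(a)-POCK[k]*np.sin(a),-230.5+along*np.sin(a)+POCK[k]*np.cos(a)])
def held(k):
    "head of held stake: centroid by colour at its height, both views"
    s=sensors.get_state(); p=s['eef_pos']
    for n in('top','side'):
        im,d=get_image(n); save(f'{n}_h_{k}',im); P=cloud(n,d); X,Y,Z=P[...,0],P[...,1],P[...,2]
        m=(abs(Y-p[1])<45)&(X<p[0]-50)&(X>p[0]-145)&(abs(Z-(p[2]+19))<16)
        hs=cv2.cvtColor(im,cv2.COLOR_RGB2HSV).astype(int); H,Sx,V=hs[...,0],hs[...,1],hs[...,2]
        R,G,B=[im[...,i].astype(int) for i in range(3)]
        ms=dict(tongue=(B>R+40)&(B>G+20),tee=(H>20)&(H<40)&(Sx>120),square=(Sx<80)&(V>80),round=(H<22))
        m&=ms[k]; q=P[m]
        if len(q)<20: print(n,'few',len(q)); continue
        r=cv2.minAreaRect(q[:,:2].astype(np.float32)); print(n,len(q),'rect',np.round(r[0],1),np.round(r[1],1),round(r[2],1),'mean',q.mean(0).round(1),'x range',np.percentile(q[:,0],[2,98]).round(1))
E
python3 - <<'E'
from h import *
p=pocket('round',5.8); print(p); go(*p,23,2.9); held('round')
E
```

```text
[ 522.86728272 -356.04519995]
at [ 514.7 -331.7  156.9] yaw 3.83 w 17.4 F [ 0.3  0.9 -3.3] t 13.9 slide [ 0.033 -0.097 -0.536] roll -0.021
top 328 rect [ 435.8 -333.5] [40.1 59.1] 72.5 mean [ 433.8 -333.2  174.5] x range [406.5 463.3]
side 90 rect [ 439.4 -326. ] [26.4 53.2] 72.2 mean [ 439.7 -323.2  172.5] x range [417.6 463.6]
```

Call:
{"op": "play_rows", "data": {"series": [{"slide": [0.028,-0.09,-0.05],"roll": -0.02},{"slide": [0,0,-0.1],"roll": 0},{"slide": [0,0,-0.12],"roll": 0},{"slide": [0,0,-0.05],"roll": 0},{"slide": [0,0,0],"roll": 0},{"slide": [0,0,0],"roll": 0}]}}

```text
clock: 14.78
eef_pos: [525.4, -348.6, 78.1]
orientation: [0.999, 0.03, 0.013, -0.004]
wrist_force: [0.2, -0.3, -3.2]
grip_width: 17.6
```

```bash
python3 - <<'E'
from h import *
p=pocket('round',4.8); print(p); go(*p,23,2.9); held('round')
im=cv2.imread('pics/top_h_round.png'); cv2.imwrite('pics/c1.png',cv2.resize(im[195:305,330:480],None,fx=5,fy=5,interpolation=cv2.INTER_CUBIC))
E
```

```text
[ 521.86856336 -356.09579289]
at [ 525.4 -348.6   78.1] yaw 3.43 w 17.6 F [ 0.2 -0.3 -3.2] t 14.8 slide [-0.014 -0.03  -0.22 ] roll -0.012
top 333 rect [ 445.3 -352.8] [49.5 59.4] 79.9 mean [ 443.  -352.4   95.3] x range [417.5 473. ]
side 34 rect [ 457.5 -336.6] [13.1 44.6] 58.1 mean [ 457.7 -338.    94.3] x range [439.7 474.1]
```

View pics/c1.png

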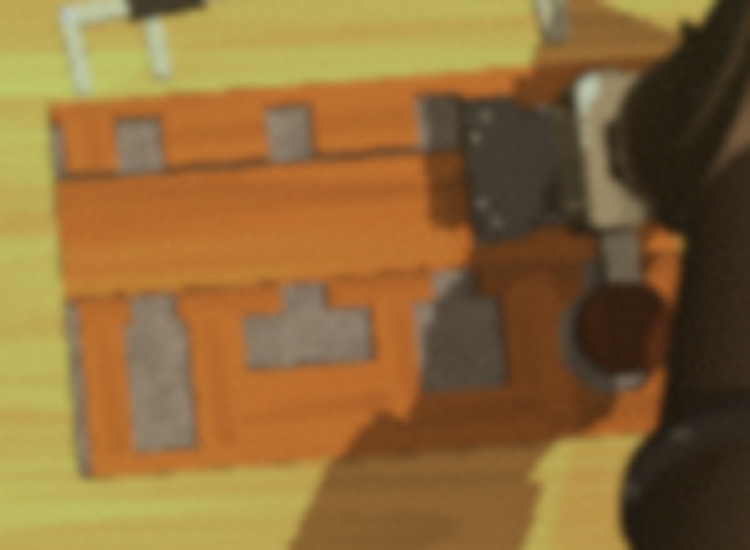

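```bash
python3 - <<'E'
from h import *
im=cv2.imread('pics/top_h_round.png')[...,::-1]; hs=cv2.cvtColor(im,cv2.COLOR_RGB2HSV).astype(int)
m=((hs[...,0]<16)|(hs[...,0]>170))&(hs[...,2]<110)&(hs[...,2]>30)&(hs[...,1]>140)
m[:,:440]=0;m[:,464]=0;m[:,464:]=0;m[:245]=0;m[276:]=0
n,l,s,c=cv2.connectedComponentsWithStats(m.astype(np.uint8)); i=1+np.argmax(s[1:,4]); print(s[i],c[i])
cn=cv2.findContours((l==i).astype(np.uint8),0,1)[0][0]; (u,v),r=cv2.minEnclosingCircle(cn); print(u,v,r, ray('top',[u,v],97), ray('top',c[i],97), ray('top',[454.4,260.4],97))
E
```

```text
[446 245  18  31 299] [455.33444816 260.2909699 ]
460.5 260.0 15.207006454467773 [[ 439.27479337 -367.16377342   97.        ]] [[ 438.88931926 -353.38981898   97.        ]] [[ 438.66980683 -350.89090071   97.        ]]
```

Call:
{"op": "play_rows", "data": {"series": [{"slide": [-0.01,-0.03,-0.03],"roll": -0.01},{"slide": [0,0,-0.04],"roll": 0},{"slide": [0,0,-0.03],"roll": 0},{"slide": [0,0,0],"roll": 0},{"slide": [0,0,0],"roll": 0}]}}

```text
clock: 15.5
eef_pos: [522.8, -357.5, 52.2]
orientation: [1.0, 0.025, 0.014, -0.004]
wrist_force: [-1.0, 0.7, -2.8]
grip_width: 17.5
```

```bash
python3 - <<'E'
from h import *
p=pocket('round',6); print(p); go(*p,23,2.9)
E
```

```text
[ 523.06702659 -356.03508136]
at [ 522.8 -357.5   52.2] yaw 2.89 w 17.5 F [-1.   0.7 -2.8] t 15.5 slide [ 0.001  0.006 -0.117] roll 0.0
```

Call:
{"op": "play_rows", "data": {"series": [{"slide": [0,0.004,-0.04],"roll": 0},{"slide": [0,0,-0.03],"roll": 0},{"slide": [0,0,-0.02],"roll": 0},{"slide": [0,0,-0.01],"roll": 0},{"slide": [0,0,-0.01],"roll": 0},{"slide": [0,0,0],"roll": 0},{"slide": [0,0,0],"roll": 0}]}}

```text
clock: 16.38
eef_pos: [523.2, -356.4, 23.6]
orientation: [1.0, 0.025, 0.014, -0.003]
wrist_force: [-1.2, 0.8, -0.3]
grip_width: 17.9
```

Call:
{"op": "play_rows", "data": {"series": [{"slide": [0,0,0],"roll": 0},{"slide": [0,0,0],"roll": 0},{"slide": [0,0,0],"roll": 0},{"slide": [0,0,0.05],"roll": 0},{"slide": [0,0,0.1],"roll": 0},{"slide": [0,0,0.2],"roll": 0},{"slide": [-0.02,0.1,0.1],"roll": 0},{"slide": [-0.02,0.2,0],"roll": 0},{"slide": [-0.02,0.2,0],"roll": 0},{"slide": [-0.02,0.2,0],"roll": 0},{"slide": [-0.02,0.2,0],"roll": -0.02},{"slide": [-0.02,0.2,0],"roll": -0.02},{"slide": [-0.02,0.2,0],"roll": 0},{"slide": [-0.02,0.2,0],"roll": 0},{"slide": [-0.02,0.2,0],"roll": 0},{"slide": [-0.01,0.2,0],"roll": 0},{"slide": [0,0.1,0],"roll": 0},{"slide": [0,0.05,0],"roll": 0},{"slide": [0,0,0],"roll": 0},{"slide": [0,0,0],"roll": 0}], "hand": -0.1}}

```text
clock: 18.88
eef_pos: [477.1, 168.7, 155.8]
orientation: [1.0, 0.008, 0.025, -0.001]
wrist_force: [-0.3, -0.0, -0.2]
grip_width: 41.0
```

```bash
cat >> h.py <<'E'
def tray(k):
    "stake in pocket: head/tip heights in tray frame"
    im,d=get_image('top'); P=cloud('top',d); X,Y=tf(P,510.7,-230.5,2.9); y0=POCK[k]
    hx={'round':-79,'square':-76,'tee':-66,'tongue':-86}[k]
    for nm,x,w in(('head',hx,9),('mid',0,25),('tip',48,8)):
        m=(abs(X-x)<w)&(abs(Y-y0)<7); print(k,nm,np.median(P[...,2][m]).round(1),end=' ')
    m=(abs(X)<28)&(abs(Y-y0)<30)&(P[...,2]>30)&(P[...,2]<52); print('shank n',m.sum(),'y',np.median(Y[m]).round(1),'slope',np.polyfit(X[m],Y[m],1)[0].round(3) if m.sum()>9 else None)
    return im
E
python3 - <<'E'
from h import *
im=tray('round'); save('tray_round',im); look('b'); go(475,170.5,34,0.6)
E
```

```text
round head 40.9 round mid 40.3 round tip 41.4 shank n 151 y -125.9 slope -0.032
top square 252 c [402.6 307.4] [51.7 40.8]
top grip 103 [612.8 207.3] [15.2 56.7] 3.8936257362365723 45.46718196180941
side tongue 170 c [389.6 239.5] [27.9 68.1]
side square 195 c [399.8 309.1] [54.9 40.9]
side grip 84 [516.8 204. ] [209.4 118.8] 26.960250854492188 45.481667247145275
{'clock': np.float64(19.025), 'eef_pos': array([477.139, 168.786, 155.658]), 'orientation': array([ 1.   ,  0.007,  0.025, -0.001]), 'wrist_force': array([-0.116, -0.115, -0.536]), 'grip_width': np.float64(41.221), 'q': array([-0.217,  0.316, -0.304,  1.97 ,  0.158,  0.829, -2.165])}
at [477.1 168.8 155.7] yaw 0.84 w 41.2 F [-0.1 -0.1 -0.5] t 19.0 slide [-0.009  0.007 -0.487] roll -0.005
```

```bash
python3 - <<'E'
import cv2,numpy as np
a=cv2.imread('pics/top_b.png')[190:310,170:320]; b=cv2.imread('pics/side_b.png')[210:320,180:340]
cv2.imwrite('pics/c2.png',np.hstack([cv2.resize(a,(400,320)),cv2.resize(b,(400,320))]))
E
```

```text
(no output)
```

View pics/c2.png

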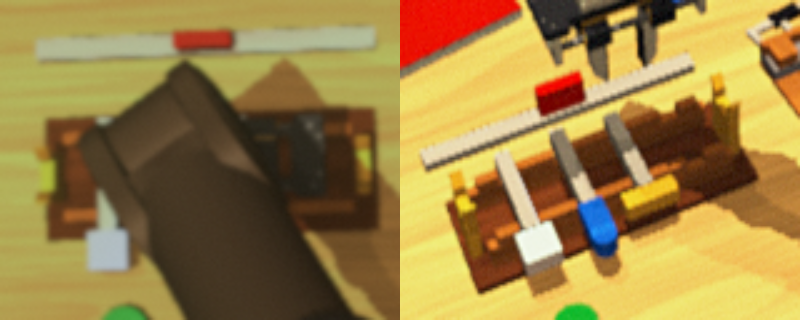

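The crop shows the round notch empty. The tee, tongue and square are still in their notches, and the bar lies on the bench beyond. I'll pick the tee.

Call:
{"op": "play_rows", "data": {"series": [{"slide": [-0.012,0.007,-0.08],"roll": -0.005},{"slide": [0,0,-0.1],"roll": 0},{"slide": [0,0,-0.1],"roll": 0},{"slide": [0,0,-0.08],"roll": 0},{"slide": [0,0,-0.02],"roll": 0},{"slide": [0,0,0],"roll": 0},{"slide": [0,0,0],"roll": 0}]}}

```text
clock: 19.9
eef_pos: [476.2, 165.9, 59.6]
orientation: [1.0, 0.001, 0.027, -0.0]
wrist_force: [0.5, -1.2, 0.6]
grip_width: 41.5
```

```bash
python3 - <<'E'
from h import *
go(475,170.5,34,0.6)
E
```

```text
at [476.2 165.9  59.6] yaw 0.14 w 41.5 F [ 0.5 -1.2  0.6] t 19.9 slide [-0.005  0.019 -0.102] roll 0.01
```

Call:
{"op": "play_rows", "data": {"series": [{"slide": [-0.004,0.017,-0.03],"roll": 0.01},{"slide": [0,0,-0.03],"roll": 0},{"slide": [0,0,-0.02],"roll": 0},{"slide": [0,0,-0.01],"roll": 0},{"slide": [0,0,0],"roll": 0},{"slide": [0,0,0],"roll": 0}]}}

```text
clock: 20.65
eef_pos: [475.8, 170.8, 36.6]
orientation: [1.0, 0.006, 0.028, -0.001]
wrist_force: [0.0, -0.1, 0.4]
grip_width: 41.7
```

Call:
{"op": "play_rows", "data": {"series": [{"slide": [0,0,0],"roll": 0},{"slide": [0,0,0],"roll": 0},{"slide": [0,0,0],"roll": 0},{"slide": [0,0,0],"roll": 0},{"slide": [0,0,0],"roll": 0}], "hand": -1, "newtons": 45}}

```text
clock: 21.28
eef_pos: [476.1, 171.0, 36.9]
orientation: [1.0, 0.006, 0.028, -0.001]
wrist_force: [0.3, 0.7, 0.0]
grip_width: 17.9
```

Call:
{"op": "play_rows", "data": {"series": [{"slide": [0,0,0.05],"roll": 0},{"slide": [0,0,0.1],"roll": 0},{"slide": [0,0,0.15],"roll": 0},{"slide": [0,0,0.1],"roll": 0},{"slide": [0,-0.06,0.03],"roll": 0},{"slide": [0.02,-0.12,0],"roll": 0},{"slide": [0.02,-0.12,0],"roll": 0.01},{"slide": [0.02,-0.12,0],"roll": 0.01},{"slide": [0.02,-0.12,0],"roll": 0.01},{"slide": [0.02,-0.12,0],"roll": 0.01},{"slide": [0.02,-0.12,0],"roll": 0},{"slide": [0.02,-0.12,0],"roll": 0},{"slide": [0,-0.12,0],"roll": 0},{"slide": [0,-0.12,0],"roll": 0},{"slide": [0,-0.12,0],"roll": 0},{"slide": [0,-0.08,0],"roll": 0},{"slide": [0,-0.04,0],"roll": 0},{"slide": [0,0,0],"roll": 0},{"slide": [0,0,0],"roll": 0}]}}

```text
clock: 23.65
eef_pos: [506.0, -183.2, 159.5]
orientation: [0.999, 0.024, 0.028, -0.003]
wrist_force: [-0.4, 1.4, -2.4]
grip_width: 17.5
```

```bash
python3 - <<'E'
from h import *
p=pocket('tee',4); print(p); go(*p,24,2.9); held('tee')
E
```

```text
[ 512.56997395 -188.35141524]
at [ 506.  -183.2  159.5] yaw 2.78 w 17.5 F [-0.4  1.4 -2.4] t 23.6 slide [ 0.026 -0.021 -0.542] roll 0.003
top few 0
side few 2
```

```bash
python3 - <<'E'
from h import *
p=sensors.get_state()['eef_pos']
for n in('top','side'):
    im,d=get_image(n); P=cloud(n,d); X,Y=tf(P,p[0],p[1],2.9); Z=P[...,2]
    m=(abs(Y)<45)&(X<-35)&(X>-140)&(abs(Z-p[2]-18)<14); hs=cv2.cvtColor(im,cv2.COLOR_RGB2HSV)
    print(n,m.sum()); 
    for x in range(-140,-35,6):
        k=m&(X>=x)&(X<x+6); 
        if k.sum()>2: print(x,k.sum(),np.percentile(Y[k],[5,95]).round(1),np.median(Z[k]).round(1),np.median(hs[k],axis=0))
    save('c3'+n,cv2.resize(im[150:330,250:490],None,fx=2,fy=2))
E
```

```text
top 63
-86 6 [11.  30.2] 176.2 [ 17. 177. 115.]
-80 19 [13.1 30.4] 176.2 [ 18. 195. 143.]
-74 18 [16.6 30.5] 176.2 [ 18.  195.  151.5]
-68 14 [17.2 31. ] 178.2 [ 18.  193.5 130.5]
-62 6 [17.  28.3] 176.1 [ 17.  174.5 106.5]
side 221
-86 70 [-26.7  31.7] 170.6 [ 18. 220. 115.]
-80 42 [-27.9  33.6] 176.7 [ 18.  221.5 149.5]
-74 25 [-15.1  32.5] 176.7 [ 18. 224. 153.]
-68 33 [-28.9  33.3] 177.4 [ 18. 203. 147.]
-62 12 [-16.5  31.5] 175.9 [ 17.  123.5 128. ]
-56 10 [-8.6  9. ] 177.0 [ 18.   68.5 109.5]
-50 13 [-4.4  9.7] 177.3 [ 18.  80. 102.]
-44 6 [-5.5  8.8] 176.9 [17.5 72.5 99.5]
-38 8 [-3.2  8.5] 175.6 [18.  75.5 96. ]
```

View pics/c3side.png

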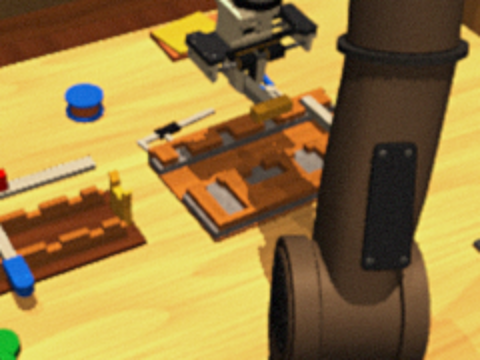

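Call:
{"op": "play_rows", "data": {"series": [{"slide": [0.028,-0.02,-0.05],"roll": 0},{"slide": [0,0,-0.1],"roll": 0},{"slide": [0,0,-0.12],"roll": 0},{"slide": [0,0,-0.1],"roll": 0},{"slide": [0,0,-0.03],"roll": 0},{"slide": [0,0,0],"roll": 0},{"slide": [0,0,0],"roll": 0}]}}

```text
clock: 24.72
eef_pos: [516.1, -188.6, 54.4]
orientation: [0.999, 0.025, 0.029, -0.002]
wrist_force: [0.6, 0.2, -2.1]
grip_width: 17.8
```

```bash
python3 - <<'E'
from h import *
p=pocket('tee',4.5); print(p); go(*p,24,2.9)
E
```

```text
[ 513.06933362 -188.32611877]
at [ 516.1 -188.6   54.4] yaw 2.89 w 17.8 F [ 0.6  0.2 -2.1] t 24.7 slide [-0.012  0.001 -0.122] roll 0.0
```

Call:
{"op": "play_rows", "data": {"series": [{"slide": [-0.012,0.001,-0.02],"roll": 0},{"slide": [0,0,-0.03],"roll": 0},{"slide": [0,0,-0.03],"roll": 0},{"slide": [0,0,-0.02],"roll": 0},{"slide": [0,0,-0.01],"roll": 0},{"slide": [0,0,-0.01],"roll": 0},{"slide": [0,0,0],"roll": 0}]}}

```text
clock: 25.6
eef_pos: [514.1, -188.8, 24.1]
orientation: [0.999, 0.025, 0.031, -0.002]
wrist_force: [-0.9, 1.5, -0.7]
grip_width: 17.8
```

Call:
{"op": "play_rows", "data": {"series": [{"slide": [0,0,0],"roll": 0},{"slide": [0,0,0],"roll": 0},{"slide": [0,0,0],"roll": 0},{"slide": [0,0,0.05],"roll": 0},{"slide": [0,0,0.1],"roll": 0},{"slide": [0,0,0.15],"roll": 0},{"slide": [-0.02,0.06,0.1],"roll": 0},{"slide": [-0.02,0.12,0.05],"roll": -0.01},{"slide": [-0.02,0.14,0],"roll": -0.01},{"slide": [-0.02,0.14,0],"roll": -0.01},{"slide": [-0.02,0.14,0],"roll": -0.01},{"slide": [-0.02,0.14,0],"roll": -0.01},{"slide": [-0.02,0.14,0],"roll": 0},{"slide": [0,0.14,0],"roll": 0},{"slide": [0,0.14,0],"roll": 0},{"slide": [0,0.14,0],"roll": 0},{"slide": [0,0.14,0],"roll": 0},{"slide": [0,0.12,0],"roll": 0},{"slide": [0,0.1,0],"roll": 0},{"slide": [0,0,0],"roll": 0}], "hand": -0.1}}

```text
clock: 28.1
eef_pos: [479.6, 239.2, 157.5]
orientation: [0.999, 0.004, 0.04, -0.001]
wrist_force: [-0.4, -1.0, -0.0]
grip_width: 41.3
```

```bash
python3 - <<'E'
from h import *
for k in('round','tee'): im=tray(k)
look('c'); go(480,237.8,35,0.6)
E
```

```text
round head 42.4 round mid 40.1 round tip 39.9 shank n 147 y -126.2 slope -0.029
tee head 40.9 tee mid 40.7 tee tip 40.7 shank n 141 y 41.2 slope -0.011
top grip 106 [612.8 206.9] [14.7 55.8] 2.9187703132629395 45.32481985723057
side tongue 175 c [390.8 239.8] [27.8 66.3]
side square 189 c [400.2 309. ] [57.2 41.4]
side grip 65 [528.1 204.4] [128.8 163.9] 54.27337646484375 46.12632637946152
{'clock': np.float64(28.3), 'eef_pos': array([480.023, 235.543, 156.773]), 'orientation': array([ 0.999,  0.002,  0.04 , -0.   ]), 'wrist_force': array([ 0.328, -0.144, -0.102]), 'grip_width': np.float64(41.523), 'q': array([-0.344,  0.346, -0.31 ,  1.924,  0.205,  0.831, -2.335])}
at [480.  235.5 156.8] yaw 0.18 w 41.5 F [ 0.3 -0.1 -0.1] t 28.3 slide [-0.     0.009 -0.487] roll 0.009
```

Call:
{"op": "play_rows", "data": {"series": [{"slide": [0,0.009,-0.08],"roll": 0.01},{"slide": [0,0,-0.1],"roll": 0},{"slide": [0,0,-0.1],"roll": 0},{"slide": [0,0,-0.08],"roll": 0},{"slide": [0,0,-0.04],"roll": 0},{"slide": [0,0,0],"roll": 0},{"slide": [0,0,0],"roll": 0}]}}

```text
clock: 29.18
eef_pos: [482.7, 230.5, 56.3]
orientation: [0.999, 0.0, 0.042, 0.001]
wrist_force: [0.2, 0.5, -0.6]
grip_width: 41.2
```

```bash
python3 - <<'E'
from h import *
go(480,237.8,35,0.6)
E
```

```text
at [482.7 230.5  56.3] yaw 0.04 w 41.2 F [ 0.2  0.5 -0.6] t 29.2 slide [-0.011  0.029 -0.085] roll 0.012
```

Call:
{"op": "play_rows", "data": {"series": [{"slide": [-0.008,0.026,-0.02],"roll": 0.01},{"slide": [0,0,-0.02],"roll": 0},{"slide": [0,0.002,-0.02],"roll": 0},{"slide": [0,0,-0.02],"roll": 0},{"slide": [0,0,0],"roll": 0},{"slide": [0,0,0],"roll": 0}]}}

```text
clock: 29.92
eef_pos: [481.2, 238.7, 36.2]
orientation: [0.999, 0.005, 0.043, 0.0]
wrist_force: [0.1, 0.5, -0.5]
grip_width: 41.5
```

Call:
{"op": "play_rows", "data": {"series": [{"slide": [0,0,0],"roll": 0},{"slide": [0,0,0],"roll": 0},{"slide": [0,0,0],"roll": 0},{"slide": [0,0,0],"roll": 0},{"slide": [0,0,0],"roll": 0}], "hand": -1}}

```text
clock: 30.55
eef_pos: [481.4, 238.7, 36.5]
orientation: [0.999, 0.005, 0.043, -0.0]
wrist_force: [0.3, -0.4, -1.1]
grip_width: 17.6
```

Call:
{"op": "play_rows", "data": {"series": [{"slide": [0,0,0.05],"roll": 0},{"slide": [0,0,0.1],"roll": 0},{"slide": [0,0,0.15],"roll": 0},{"slide": [0,0,0.1],"roll": 0},{"slide": [0,-0.06,0.03],"roll": 0},{"slide": [0.01,-0.12,0],"roll": 0},{"slide": [0.01,-0.12,0],"roll": 0.01},{"slide": [0.01,-0.12,0],"roll": 0.01},{"slide": [0.01,-0.12,0],"roll": 0.01},{"slide": [0.01,-0.12,0],"roll": 0.01},{"slide": [0.01,-0.12,0],"roll": 0},{"slide": [0.01,-0.12,0],"roll": 0},{"slide": [0,-0.12,0],"roll": 0},{"slide": [0,-0.12,0],"roll": 0},{"slide": [0,-0.12,0],"roll": 0},{"slide": [0,-0.06,0],"roll": 0},{"slide": [0,0,0],"roll": 0},{"slide": [0,0,0],"roll": 0}]}}

```text
clock: 32.8
eef_pos: [484.8, -116.8, 143.6]
orientation: [0.999, 0.016, 0.035, 0.002]
wrist_force: [-0.1, 0.4, -1.9]
grip_width: 17.7
```

```bash
cat >> h.py <<'E'
def heldx(n='top',deg=2.9):
    p=sensors.get_state()['eef_pos']; im,d=get_image(n); P=cloud(n,d); X,Y=tf(P,p[0],p[1],deg); Z=P[...,2]
    m=(abs(Y)<45)&(X<-35)&(X>-140)&(abs(Z-p[2]-18)<12); print(n,m.sum())
    for x in range(-140,-35,6):
        k=m&(X>=x)&(X<x+6)
        if k.sum()>2: print(x,k.sum(),np.percentile(Y[k],[5,95]).round(1),np.median(Z[k]).round(1))
E
python3 - <<'E'
from h import *
p=pocket('tongue',2.4); print(p); go(*p,23.7,2.9); heldx(); heldx('side')
E
```

```text
[ 506.72221601 -104.53993794]
at [ 484.8 -116.8  143.6] yaw 1.89 w 17.7 F [-0.1  0.4 -1.9] t 32.8 slide [ 0.088  0.049 -0.479] roll 0.022
top 0
side 231
-128 4 [5.4 9.1] 156.7
-122 25 [-4.2 13.8] 158.7
-116 20 [-5.9 16.4] 162.8
-110 15 [-7.  16.4] 163.3
-104 20 [-7.6 17. ] 163.4
-98 15 [-6.7 17. ] 165.0
-92 19 [-8.6 16.5] 162.7
-86 12 [-5.5 15.6] 162.0
-80 18 [-11.5  16.3] 162.5
-74 17 [-7.6 16. ] 164.8
-68 18 [-9.5 16.8] 163.2
-62 10 [-6.  16.2] 163.1
-56 10 [-4.3 13.4] 163.6
-50 10 [-3.2 10.9] 162.3
-44 9 [-4.4 11.3] 162.9
-38 9 [-4.7 10.2] 161.9
```

Call:
{"op": "play_rows", "data": {"series": [{"slide": [0.05,0.025,-0.02],"roll": 0.01},{"slide": [0.035,0.025,-0.06],"roll": 0.01},{"slide": [0,0,-0.1],"roll": 0},{"slide": [0,0,-0.1],"roll": 0},{"slide": [0,0,-0.05],"roll": 0},{"slide": [0,0,0],"roll": 0},{"slide": [0,0,0],"roll": 0}]}}

```text
clock: 33.78
eef_pos: [510.8, -97.2, 55.8]
orientation: [0.999, 0.03, 0.036, 0.001]
wrist_force: [0.0, -0.6, -0.5]
grip_width: 17.4
```

```bash
python3 - <<'E'
from h import *
p=pocket('tongue',2.7); print(p); go(*p,23.7,2.9)
E
```

```text
[ 507.02183181 -104.52476006]
at [510.8 -97.2  55.8] yaw 3.4 w 17.4 F [ 0.  -0.6 -0.5] t 33.8 slide [-0.015 -0.029 -0.128] roll -0.011
```

Call:
{"op": "play_rows", "data": {"series": [{"slide": [-0.014,-0.026,0],"roll": -0.01},{"slide": [0,0,0],"roll": 0},{"slide": [0,0,0],"roll": 0}]}}

```text
clock: 34.15
eef_pos: [508.2, -104.8, 57.6]
orientation: [0.999, 0.025, 0.037, 0.001]
wrist_force: [0.6, -0.0, -1.3]
grip_width: 17.9
```

```bash
python3 - <<'E'
from h import *
p=pocket('tongue',2.7); go(*p,23.7,2.9); heldx('side'); heldx()
E
```

```text
at [ 508.2 -104.8   57.6] yaw 2.87 w 17.9 F [ 0.6 -0.  -1.3] t 34.2 slide [-0.005  0.001 -0.136] roll 0.001
side 220
-128 3 [0.4 6.6] 74.0
-122 23 [-5.7 12.9] 73.3
-116 15 [-7.5 14.1] 76.5
-110 20 [-10.   16.2] 77.4
-104 13 [-11.2  15.4] 77.5
-98 20 [-12.2  16. ] 76.8
-92 16 [-13.3  15.4] 77.6
-86 16 [-11.8  15.4] 77.2
-80 18 [-10.7  15.5] 77.4
-74 14 [-12.   13.5] 77.3
-68 16 [-11.3  15. ] 76.4
-62 12 [-9.1 14.2] 78.1
-56 8 [-5.1 10.5] 77.6
-50 9 [-4.7 10.1] 77.3
-44 11 [-3.3 10.3] 75.9
-38 6 [-2.1  9.4] 77.6
top 0
```

Still held and level. I'll lower it.

Call:
{"op": "play_rows", "data": {"series": [{"slide": [-0.006,0.001,-0.03],"roll": 0},{"slide": [0,0,-0.03],"roll": 0},{"slide": [0,0,-0.03],"roll": 0},{"slide": [0,0,-0.02],"roll": 0},{"slide": [0,0,-0.012],"roll": 0},{"slide": [0,0,-0.008],"roll": 0},{"slide": [0,0,0],"roll": 0}]}}

```text
clock: 35.12
eef_pos: [506.2, -104.2, 23.7]
orientation: [0.999, 0.025, 0.037, 0.001]
wrist_force: [-1.4, 0.1, 0.0]
grip_width: 17.5
```

Call:
{"op": "play_rows", "data": {"series": [{"slide": [0,0,0],"roll": 0},{"slide": [0,0,0],"roll": 0},{"slide": [0,0,0],"roll": 0},{"slide": [0,0,0.05],"roll": 0},{"slide": [0,0,0.1],"roll": 0},{"slide": [0,0,0.15],"roll": 0},{"slide": [-0.02,0.06,0.1],"roll": 0},{"slide": [-0.02,0.12,0.05],"roll": -0.01},{"slide": [-0.02,0.12,0],"roll": -0.01},{"slide": [-0.02,0.12,0],"roll": -0.01},{"slide": [-0.02,0.12,0],"roll": -0.01},{"slide": [-0.01,0.12,0],"roll": -0.01},{"slide": [-0.01,0.12,0],"roll": 0},{"slide": [0,0.12,0],"roll": 0},{"slide": [0,0.12,0],"roll": 0},{"slide": [0,0.12,0],"roll": 0},{"slide": [0,0.12,0],"roll": 0},{"slide": [0,0.12,0],"roll": 0},{"slide": [0,0.12,0],"roll": 0},{"slide": [0,0,0],"roll": 0}], "hand": -0.1}}

```text
clock: 37.62
eef_pos: [475.7, 282.9, 154.8]
orientation: [0.999, 0.004, 0.044, 0.001]
wrist_force: [-0.1, -0.4, -0.6]
grip_width: 41.3
```

```bash
python3 - <<'E'
from h import *
for k in('round','tee','tongue'): im=tray(k)
look('d'); go(475,306,35,0.6)
E
```

```text
round head 41.0 round mid 40.2 round tip 40.7 shank n 147 y -125.9 slope -0.034
tee head 42.7 tee mid 41.1 tee tip 43.2 shank n 141 y 42.4 slope -0.016
tongue head 42.1 tongue mid 40.9 tongue tip 42.2 shank n 135 y 125.7 slope -0.005
top grip 104 [611.6 206.7] [55.5 15.4] 88.68050384521484 45.680281372023536
side square 185 c [400.5 309.2] [54.1 40.9]
side grip 55 [521.5 183.1] [204.  145.8] 52.96514129638672 46.000280324810156
{'clock': np.float64(37.875), 'eef_pos': array([476.519, 278.668, 154.137]), 'orientation': array([0.999, 0.001, 0.044, 0.002]), 'wrist_force': array([-0.034, -1.201, -0.056]), 'grip_width': np.float64(41.784), 'q': array([-0.42 ,  0.376, -0.319,  1.887,  0.237,  0.846, -2.435])}
at [476.5 278.7 154.1] yaw 0.14 w 41.8 F [-0.  -1.2 -0.1] t 37.9 slide [-0.006  0.109 -0.477] roll 0.01
```

Call:
{"op": "play_rows", "data": {"series": [{"slide": [-0.005,0.06,-0.05],"roll": 0.01},{"slide": [0,0.05,-0.1],"roll": 0},{"slide": [0,0.01,-0.1],"roll": 0},{"slide": [0,0,-0.08],"roll": 0},{"slide": [0,0,-0.04],"roll": 0},{"slide": [0,0,0],"roll": 0},{"slide": [0,0,0],"roll": 0}]}}

```text
clock: 38.75
eef_pos: [474.6, 311.2, 56.6]
orientation: [0.999, 0.005, 0.043, 0.002]
wrist_force: [-0.4, 0.5, -0.1]
grip_width: 41.2
```

```bash
python3 - <<'E'
from h import *
go(475,306,35,0.6)
E
```

```text
at [474.6 311.2  56.6] yaw 0.56 w 41.2 F [-0.4  0.5 -0.1] t 38.8 slide [ 0.002 -0.021 -0.086] roll 0.001
```

Call:
{"op": "play_rows", "data": {"series": [{"slide": [0.002,-0.018,-0.02],"roll": 0},{"slide": [0,0,-0.02],"roll": 0},{"slide": [0,0,-0.02],"roll": 0},{"slide": [0,0,-0.02],"roll": 0},{"slide": [0,0,0],"roll": 0},{"slide": [0,0,0],"roll": 0}]}}

```text
clock: 39.5
eef_pos: [476.1, 306.7, 36.6]
orientation: [0.999, 0.005, 0.044, 0.001]
wrist_force: [0.0, 0.5, 0.4]
grip_width: 41.2
```

Call:
{"op": "play_rows", "data": {"series": [{"slide": [0,0,0],"roll": 0},{"slide": [0,0,0],"roll": 0},{"slide": [0,0,0],"roll": 0},{"slide": [0,0,0],"roll": 0},{"slide": [0,0,0],"roll": 0}], "hand": -1}}

```text
clock: 40.12
eef_pos: [476.3, 307.0, 37.0]
orientation: [0.999, 0.005, 0.045, 0.001]
wrist_force: [0.4, 1.3, -1.5]
grip_width: 17.8
```

Call:
{"op": "play_rows", "data": {"series": [{"slide": [0,0,0.05],"roll": 0},{"slide": [0,0,0.1],"roll": 0},{"slide": [0,0,0.15],"roll": 0},{"slide": [0,0,0.1],"roll": 0},{"slide": [0,-0.08,0.05],"roll": 0},{"slide": [0.02,-0.15,0],"roll": 0.01},{"slide": [0.02,-0.15,0],"roll": 0.01},{"slide": [0.02,-0.15,0],"roll": 0.01},{"slide": [0.02,-0.15,0],"roll": 0.01},{"slide": [0.02,-0.15,0],"roll": 0.01},{"slide": [0.02,-0.15,0],"roll": 0},{"slide": [0.02,-0.15,0],"roll": 0},{"slide": [0,-0.15,0],"roll": 0},{"slide": [0,-0.15,0],"roll": 0},{"slide": [0,-0.15,0],"roll": 0},{"slide": [0,-0.15,0],"roll": 0},{"slide": [0,-0.15,0],"roll": 0},{"slide": [0,-0.1,0],"roll": 0},{"slide": [0,0,0],"roll": 0},{"slide": [0,0,0],"roll": 0}]}}

```text
clock: 42.62
eef_pos: [506.5, -202.7, 167.2]
orientation: [0.998, 0.027, 0.048, -0.001]
wrist_force: [-0.3, 0.2, -1.8]
grip_width: 17.6
```

```bash
python3 - <<'E'
from h import *
p=pocket('square',3.3); print(p); go(*p,24,2.9); heldx(); heldx('side')
E
```

```text
[ 516.12067736 -272.2792563 ]
at [ 506.5 -202.7  167.2] yaw 3.13 w 17.6 F [-0.3  0.2 -1.8] t 42.6 slide [ 0.038 -0.278 -0.573] roll -0.005
top 67
-104 5 [ 5.3 17.5] 181.6
-98 12 [ 6.6 19.4] 182.6
-92 6 [15.  19.7] 186.1
-86 10 [13.8 19.8] 183.8
-80 8 [13.  19.6] 183.2
-74 11 [12.7 19.9] 182.7
-68 9 [12.1 20. ] 183.6
-62 6 [11.3 18.7] 183.6
side 218
-110 3 [-10.7  16. ] 177.3
-104 37 [-16.3  18.3] 181.4
-98 24 [-16.1  22.5] 183.8
-92 21 [-16.6  21.4] 184.4
-86 21 [-15.2  22.7] 185.2
-80 23 [-17.   21.5] 185.3
-74 22 [-18.9  21.4] 185.3
-68 15 [-14.7  21.9] 185.1
-62 15 [-15.5  19.4] 184.9
-56 10 [-3.2 10.7] 183.3
-50 7 [-5.1  7.2] 185.0
-44 12 [-4.7 10.5] 184.2
-38 8 [-6.3  9. ] 184.8
```

Call:
{"op": "play_rows", "data": {"series": [{"slide": [0.018,-0.1,0],"roll": 0},{"slide": [0.018,-0.1,0],"roll": 0},{"slide": [0,-0.07,-0.05],"roll": 0},{"slide": [0,0,-0.1],"roll": 0},{"slide": [0,0,-0.12],"roll": 0},{"slide": [0,0,-0.1],"roll": 0},{"slide": [0,0,-0.05],"roll": 0},{"slide": [0,0,0],"roll": 0},{"slide": [0,0,0],"roll": 0}]}}

```text
clock: 43.85
eef_pos: [516.0, -264.5, 57.4]
orientation: [0.998, 0.033, 0.047, -0.003]
wrist_force: [0.0, -0.8, -2.9]
grip_width: 17.5
```

```bash
python3 - <<'E'
from h import *
p=pocket('square',3.6); print(p); go(*p,24.2,2.9)
E
```

```text
[ 516.42029317 -272.26407842]
at [ 516.  -264.5   57.4] yaw 3.79 w 17.5 F [ 0.  -0.8 -2.9] t 43.8 slide [ 0.002 -0.031 -0.133] roll -0.02
```

Call:
{"op": "play_rows", "data": {"series": [{"slide": [0.002,-0.028,0],"roll": -0.018},{"slide": [0,0,-0.01],"roll": 0},{"slide": [0,0,0],"roll": 0},{"slide": [0,0,0],"roll": 0}]}}

```text
clock: 44.35
eef_pos: [517.9, -273.0, 57.0]
orientation: [0.998, 0.025, 0.049, -0.001]
wrist_force: [0.9, -0.4, -1.4]
grip_width: 17.5
```

```bash
python3 - <<'E'
from h import *
p=pocket('square',3.6); go(*p,24.2,2.9)
E
```

```text
at [ 517.9 -273.    57. ] yaw 2.89 w 17.5 F [ 0.9 -0.4 -1.4] t 44.4 slide [-0.006  0.003 -0.131] roll 0.0
```

Call:
{"op": "play_rows", "data": {"series": [{"slide": [-0.006,0.003,-0.03],"roll": 0},{"slide": [0,0,-0.03],"roll": 0},{"slide": [0,0,-0.03],"roll": 0},{"slide": [0,0,-0.02],"roll": 0},{"slide": [0,0,-0.012],"roll": 0},{"slide": [0,0,-0.006],"roll": 0},{"slide": [0,0,0],"roll": 0}]}}

```text
clock: 45.22
eef_pos: [516.1, -271.8, 24.4]
orientation: [0.998, 0.025, 0.049, -0.001]
wrist_force: [-1.7, -0.3, -0.5]
grip_width: 18.0
```

Call:
{"op": "play_rows", "data": {"series": [{"slide": [0,0,0],"roll": 0},{"slide": [0,0,0],"roll": 0},{"slide": [0,0,0],"roll": 0},{"slide": [0,0,0.05],"roll": 0},{"slide": [0,0,0.1],"roll": 0},{"slide": [0,0,0.15],"roll": 0},{"slide": [0,0.06,0.15],"roll": 0},{"slide": [0.03,0.13,0.08],"roll": 0.1},{"slide": [0.03,0.14,0],"roll": 0.16},{"slide": [0.03,0.14,0],"roll": 0.16},{"slide": [0.03,0.14,0],"roll": 0.16},{"slide": [0.03,0.14,0],"roll": 0.16},{"slide": [0.03,0.14,0],"roll": 0.16},{"slide": [0.03,0.14,0],"roll": 0.16},{"slide": [0.03,0.14,0],"roll": 0.16},{"slide": [0.03,0.14,0],"roll": 0.16},{"slide": [0.03,0.14,0],"roll": 0.16},{"slide": [0.03,0.14,0],"roll": 0.16},{"slide": [0.03,0.14,0],"roll": 0.16},{"slide": [0,0,0],"roll": 0.1}], "hand": 0}}

```text
clock: 47.72
eef_pos: [609.3, 173.0, 177.4]
orientation: [0.682, 0.729, 0.042, -0.034]
wrist_force: [0.4, -0.2, 0.7]
grip_width: 45.9
```

```bash
python3 - <<'E'
from h import *
for k in POCK: im=tray(k)
look('e'); go(613,207,18,90.6)
P=cloud('top',get_image('top')[1]); rectfit(P,6,18,(590,640),(0,420),'bar')
E
```

```text
tongue head 41.1 tongue mid 41.7 tongue tip 41.2 shank n 136 y 125.7 slope -0.011
tee head 40.8 tee mid 40.9 tee tip 40.9 shank n 138 y 42.3 slope -0.013
square head 41.6 square mid 41.3 square tip 41.6 shank n 146 y -41.9 slope 0.005
round head 41.5 round mid 40.5 round tip 41.4 shank n 143 y -126.5 slope -0.042
side grip 80 [527.3 215.6] [203.7 183.6] 88.7795181274414 45.935611782264104
{'clock': np.float64(48.025), 'eef_pos': array([609.593, 168.169, 176.487]), 'orientation': array([ 0.686,  0.726,  0.041, -0.033]), 'wrist_force': array([ 0.159, -0.115,  0.057]), 'grip_width': np.float64(45.933), 'q': array([ 0.132,  0.559, -0.649,  1.61 ,  0.275,  1.033, -0.511])}
at [609.6 168.2 176.5] yaw 93.25 w 45.9 F [ 0.2 -0.1  0.1] t 48.0 slide [ 0.014  0.155 -0.634] roll -0.059
bar 414 c [616.8 209.9] size [ 42.7 411.8] ang 1.32 zmed 11.3
```

View pics/top_e.png

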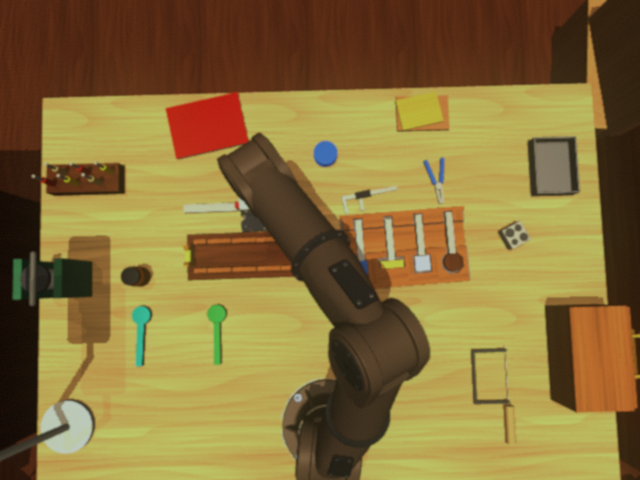

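Call:
{"op": "play_rows", "data": {"series": [{"slide": [0.007,0.08,0],"roll": -0.03},{"slide": [0.007,0.07,-0.05],"roll": -0.025},{"slide": [0,0,-0.1],"roll": 0},{"slide": [0,0,-0.12],"roll": 0},{"slide": [0,0,-0.1],"roll": 0},{"slide": [0,0,-0.05],"roll": 0},{"slide": [0,0,0],"roll": 0},{"slide": [0,0,0],"roll": 0}]}}

```text
clock: 49.08
eef_pos: [614.7, 203.5, 71.8]
orientation: [0.706, 0.707, 0.043, -0.03]
wrist_force: [0.2, 0.4, -0.6]
grip_width: 46.1
```

```bash
python3 - <<'E'
from h import *
go(613,207,18,90.6)
im,d=get_image('side'); P=cloud('side',d); R,G,B=[im[...,i].astype(int) for i in range(3)]
m=(R>130)&(G<70)&(B<70)&(P[...,0]>570)&(P[...,0]<660)&(P[...,1]>100)&(P[...,1]<320)
q=P[m]; print(len(q), np.percentile(q,[3,50,97],axis=0).round(1).tolist())
E
```

```text
at [614.7 203.5  71.8] yaw 90.08 w 46.1 F [ 0.2  0.4 -0.6] t 49.1 slide [-0.007  0.014 -0.215] roll 0.012
62 [[602.0, 186.6, 39.1], [608.0, 220.2, 46.0], [620.2, 239.6, 50.3]]
```

Call:
{"op": "play_rows", "data": {"series": [{"slide": [-0.007,0.014,-0.05],"roll": 0.01},{"slide": [0,0,-0.06],"roll": 0},{"slide": [0,0,-0.05],"roll": 0},{"slide": [0,0,-0.03],"roll": 0},{"slide": [0,0,-0.01],"roll": 0},{"slide": [0,0,0],"roll": 0},{"slide": [0,0,0],"roll": 0}]}}

```text
clock: 50.0
eef_pos: [613.3, 207.5, 19.2]
orientation: [0.703, 0.71, 0.043, -0.029]
wrist_force: [0.1, 0.1, 0.2]
grip_width: 46.0
```

```bash
python3 - <<'E'
from h import *
go(613,207,18,90.6)
E
```

```text
at [613.3 207.5  19.2] yaw 90.56 w 46.0 F [0.1 0.1 0.2] t 50.0 slide [-0.001 -0.002 -0.005] roll 0.001
```

Call:
{"op": "play_rows", "data": {"series": [{"slide": [0,0,0],"roll": 0},{"slide": [0,0,0],"roll": 0},{"slide": [0,0,0],"roll": 0},{"slide": [0,0,0],"roll": 0},{"slide": [0,0,0],"roll": 0},{"slide": [0,0,0.04],"roll": 0},{"slide": [0,0,0.08],"roll": 0},{"slide": [0,0,0.12],"roll": 0},{"slide": [0,0,0.12],"roll": 0},{"slide": [0,0,0.08],"roll": 0},{"slide": [0,0,0.03],"roll": 0},{"slide": [0,0,0],"roll": 0}], "hand": -1, "newtons": 55}}

```text
clock: 51.5
eef_pos: [612.4, 207.0, 145.9]
orientation: [0.703, 0.71, 0.044, -0.029]
wrist_force: [0.2, -0.4, -4.3]
grip_width: 17.8
```

```bash
python3 - <<'E'
from h import *
go(473.5,203.5,130,90.6)
acc=[]
for tag in('top_b','top_c','top_d','now'):
    pass
for n in('top','side'):
    im,d=get_image(n); P=cloud(n,d)
    for c in(366.5,42.5):
        m=(abs(P[...,1]-c)<11)&(abs(P[...,0]-474)<45)&(P[...,2]>50)&(P[...,2]<90)
        q=P[m]; print(n,c,len(q))
        if len(q)>5:
            hi=q[q[:,2]>70]
            print(' hi x',np.percentile(hi[:,0],[3,97]).round(1),'y',np.percentile(hi[:,1],[3,97]).round(1)); lo=q[(q[:,2]<64)]; print(' seat x',np.percentile(lo[:,0],[3,50,97]).round(1) if len(lo)>3 else len(lo))
    R,G,B=[im[...,i].astype(int) for i in range(3)]
    m=(P[...,2]>105)&(P[...,2]<145)&(abs(P[...,0]-613)<60)&(P[...,1]<400)&(P[...,1]>10)&(im.min(-1)>80)
    q=P[m]; print(n,'bar',len(q))
    for s in(lambda q:q[q[:,1]<100],lambda q:q[q[:,1]>300]):
        j=s(q)
        if len(j)>8: print('  end',j.mean(0).round(1),'y',np.percentile(j[:,1],[2,98]).round(1))
    save('f_'+n,im)
E
```

```text
at [612.4 207.  145.9] yaw 90.59 w 17.8 F [ 0.2 -0.4 -4.3] t 51.5 slide [-0.556 -0.014 -0.064] roll 0.0
top 366.5 120
 hi x [447.3 501.2] y [359.4 373.1]
 seat x [458.6 475.5 491.6]
top 42.5 0
top bar 612
  end [615.1  50.8 137.4] y [27.9 77.1]
  end [610.6 343.8 136.6] y [302.  384.3]
side 366.5 123
 hi x [442.9 498.9] y [362.2 375.3]
 seat x [445.1 476.  493.1]
side 42.5 113
 hi x [443.9 502.6] y [36.9 51.4]
 seat x [448.6 474.2 493.4]
side bar 479
  end [612.6  63.5 138. ] y [31.3 97. ]
  end [607.1 345.5 137.5] y [302.6 388.1]
```

Call:
{"op": "play_rows", "data": {"series": [{"slide": [-0.06,-0.01,0],"roll": -0.01},{"slide": [-0.12,0,0],"roll": 0},{"slide": [-0.12,0,0],"roll": 0},{"slide": [-0.12,0,0],"roll": 0},{"slide": [-0.08,0,0],"roll": 0},{"slide": [-0.04,0,0],"roll": 0},{"slide": [0,0,0],"roll": 0},{"slide": [0,0,0],"roll": 0}]}}

```text
clock: 52.6
eef_pos: [470.7, 202.0, 138.1]
orientation: [0.706, 0.707, 0.039, -0.032]
wrist_force: [0.5, -0.5, -4.3]
grip_width: 17.8
```

```bash
cat >> h.py <<'E'
def barends(x0,zl,zh):
    for n in('top','side'):
        im,d=get_image(n); P=cloud(n,d)
        m=(P[...,2]>zl)&(P[...,2]<zh)&(abs(P[...,0]-x0)<22)&(P[...,1]<410)&(P[...,1]>0)&(im.min(-1)>70)
        q=P[m]
        for a,b in((0,100),(300,420)):
            j=q[(q[:,1]>a)&(q[:,1]<b)]
            if len(j)>8: print(n,'  end',len(j),j.mean(0).round(1),'x',np.percentile(j[:,0],[4,96]).round(1),'y',np.percentile(j[:,1],[2,98]).round(1))
        save(f'bar_{n}',im)
E
python3 - <<'E'
from h import *
go(474.7,204.5,76.5,90.2)
barends(474,120,155)
E
```

```text
at [470.7 202.  138.1] yaw 90.06 w 17.8 F [ 0.5 -0.5 -4.3] t 52.6 slide [ 0.016  0.01  -0.247] roll 0.003
top   end 232 [471.6  60.4 130. ] x [461.9 481. ] y [25.3 96.2]
top   end 287 [470.5 341.2 129.1] x [459.5 481.6] y [301.6 380. ]
side   end 158 [468.2  61.9 130.6] x [457.5 481.7] y [25.5 97.7]
side   end 238 [466.4 342.9 129.4] x [455.8 480.3] y [302.2 383.2]
```

Call:
{"op": "play_rows", "data": {"series": [{"slide": [0.016,0.006,-0.03],"roll": 0.002},{"slide": [0,0,-0.05],"roll": 0},{"slide": [0,0,-0.04],"roll": 0},{"slide": [0,0,-0.02],"roll": 0},{"slide": [0,0,0],"roll": 0},{"slide": [0,0,0],"roll": 0}]}}

```text
clock: 53.45
eef_pos: [475.5, 203.5, 99.7]
orientation: [0.706, 0.707, 0.038, -0.032]
wrist_force: [-0.1, -0.5, -4.4]
grip_width: 17.6
```

```bash
python3 - <<'E'
from h import *
go(474.7,203.7,76.5,90.2)
barends(474,84,112)
E
```

```text
at [475.5 203.5  99.7] yaw 90.11 w 17.6 F [-0.1 -0.5 -4.4] t 53.4 slide [-0.003  0.001 -0.093] roll 0.002
top   end 201 [476.8  59.9  91.6] x [466.8 486.5] y [26.9 96.2]
top   end 269 [475.1 341.6  90.9] x [464.1 486.2] y [302.4 381.7]
side   end 150 [472.6  63.   92.5] x [461.2 485.2] y [27.2 99.5]
side   end 227 [471.3 343.4  91.3] x [459.9 483.9] y [301.9 385. ]
```

Call:
{"op": "play_rows", "data": {"series": [{"slide": [-0.003,0.001,-0.02],"roll": 0},{"slide": [0,0,-0.025],"roll": 0},{"slide": [0,0,-0.02],"roll": 0},{"slide": [0,0,-0.012],"roll": 0},{"slide": [0,0,-0.008],"roll": 0},{"slide": [0,0,0],"roll": 0}]}}

```text
clock: 54.3
eef_pos: [475.0, 203.8, 77.4]
orientation: [0.706, 0.707, 0.039, -0.032]
wrist_force: [-0.3, -1.0, -4.2]
grip_width: 17.9
```

Call:
{"op": "play_rows", "data": {"series": [{"slide": [0,0,-0.006],"roll": 0},{"slide": [0,0,-0.006],"roll": 0},{"slide": [0,0,0],"roll": 0}]}}

```text
clock: 54.68
eef_pos: [475.4, 204.0, 77.5]
orientation: [0.706, 0.707, 0.039, -0.031]
wrist_force: [0.2, -0.1, -3.6]
grip_width: 17.7
```

```bash
python3 - <<'E'
from h import *
go(474.7,203.7,76.5,90.2)
barends(474,58,80)
E
```

```text
at [475.4 204.   77.5] yaw 90.1 w 17.7 F [ 0.2 -0.1 -3.6] t 54.7 slide [-0.003 -0.001 -0.004] roll 0.002
top   end 188 [476.4  58.7  69.4] x [466.  485.7] y [27.1 92.8]
top   end 281 [474.9 341.9  67.9] x [463.7 486.2] y [300.9 382. ]
side   end 132 [473.   62.7  70.3] x [461.5 484.7] y [27.5 97.1]
side   end 221 [472.  343.8  69.4] x [459.3 486.3] y [301.8 385.1]
```

Call:
{"op": "play_rows", "data": {"series": [{"slide": [0,0,-0.012],"roll": 0},{"slide": [0,0,-0.012],"roll": 0},{"slide": [0,0,0],"roll": 0},{"slide": [0,0,0],"roll": 0}]}}

```text
clock: 55.28
eef_pos: [475.7, 204.3, 77.5]
orientation: [0.705, 0.707, 0.039, -0.028]
wrist_force: [-0.5, -0.4, -3.7]
grip_width: 17.6
```

Call:
{"op": "play_rows", "data": {"series": [{"slide": [0,0,-0.02],"roll": 0},{"slide": [0,0,0],"roll": 0}]}}

```text
clock: 55.52
eef_pos: [476.3, 205.0, 75.7]
orientation: [0.705, 0.707, 0.04, -0.027]
wrist_force: [-0.4, -0.1, -4.1]
grip_width: 17.7
```

```bash
python3 - <<'E'
from h import *
go(474.7,203.7,76.5,90.2)
barends(474,56,80)
b=cv2.imread('pics/bar_side.png')[210:320,180:340]; cv2.imwrite('pics/c4.png',cv2.resize(b,(800,550),interpolation=cv2.INTER_CUBIC))
E
```

```text
at [476.3 205.   75.7] yaw 90.13 w 17.7 F [-0.4 -0.1 -4.1] t 55.5 slide [-0.006 -0.005  0.003] roll 0.001
top   end 202 [476.7  59.7  69. ] x [466.1 486.9] y [27.2 94.8]
top   end 286 [476.2 343.6  68.2] x [465.2 487.9] y [301.8 384.4]
side   end 139 [473.8  64.5  69.6] x [463.  486.1] y [28.1 98.4]
side   end 227 [473.6 343.8  69.2] x [461.8 487.2] y [301.7 385.7]
```

View pics/c4.png

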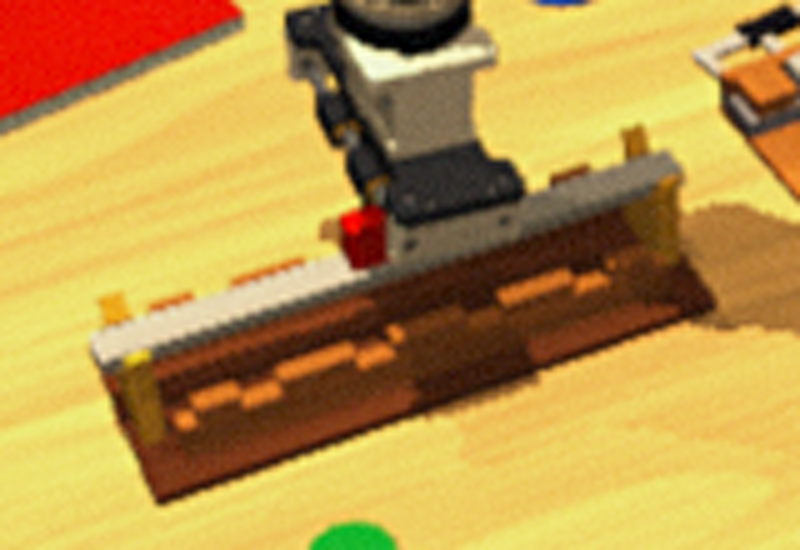

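The bar sits between the prongs of both brackets with its top at about 69 mm, which is seat height. I'll release it.

Call:
{"op": "play_rows", "data": {"series": [{"slide": [0,0,0],"roll": 0},{"slide": [0,0,0],"roll": 0},{"slide": [0,0,0],"roll": 0},{"slide": [0,0,0],"roll": 0},{"slide": [0,0,0.03],"roll": 0},{"slide": [0,0,0.06],"roll": 0},{"slide": [0,0,0.1],"roll": 0},{"slide": [0,0,0.12],"roll": 0},{"slide": [0,0,0.12],"roll": 0},{"slide": [0,-0.1,0.05],"roll": 0},{"slide": [0,-0.15,0],"roll": 0},{"slide": [0,-0.15,0],"roll": 0},{"slide": [0,-0.15,0],"roll": 0},{"slide": [0,-0.15,0],"roll": 0},{"slide": [0,-0.1,0],"roll": 0},{"slide": [0,0,0],"roll": 0},{"slide": [0,0,0],"roll": 0},{"slide": [0,0,0],"roll": 0},{"slide": [0,0,0],"roll": 0}], "hand": 0}}

```text
clock: 58.0
eef_pos: [477.1, 5.4, 212.6]
orientation: [0.702, 0.71, 0.046, -0.024]
wrist_force: [-0.4, 0.7, -0.0]
grip_width: 46.2
```

```bash
python3 - <<'E'
from h import *
S(); barends(474,56,80)
for k in POCK: im=tray(k)
P=cloud('top',get_image('top')[1]); rectfit(P,95,110,(430,520),(150,260),'grip')
save('end',im)
E
```

```text
{'clock': np.float64(58.0), 'eef_pos': array([477.086,   5.439, 212.586]), 'orientation': array([ 0.702,  0.71 ,  0.046, -0.024]), 'wrist_force': array([-0.361,  0.706, -0.01 ]), 'grip_width': np.float64(46.199), 'q': array([ 0.522,  0.272, -0.687,  1.923,  0.093,  0.964, -0.184])}
top   end 230 [477.4  65.1  68.4] x [465.9 488.5] y [32.6 97.7]
top   end 289 [476.7 342.9  68.3] x [465.5 488.1] y [301.1 384. ]
side   end 148 [473.8  64.9  69.2] x [462.9 486.2] y [29.  97.8]
side   end 225 [473.5 344.1  69.3] x [461.8 486.9] y [302.3 385.5]
tongue head nan tongue mid nan tongue tip nan shank n 0 y nan slope None
tee head 42.3 tee mid 41.4 tee tip 41.6 shank n 140 y 42.7 slope -0.014
square head 42.8 square mid 40.6 square tip 41.2 shank n 145 y -41.9 slope 0.013
round head 42.5 round mid 39.8 round tip 40.2 shank n 147 y -126.5 slope -0.028
grip 152 c [476.5 204.4] size [59.1 16.5] ang 88.42 zmed 102.4
  return _methods._mean(a, axis=axis, dtype=dtype,
  ret = ret.dtype.type(ret / rcount)
```

View pics/end.png

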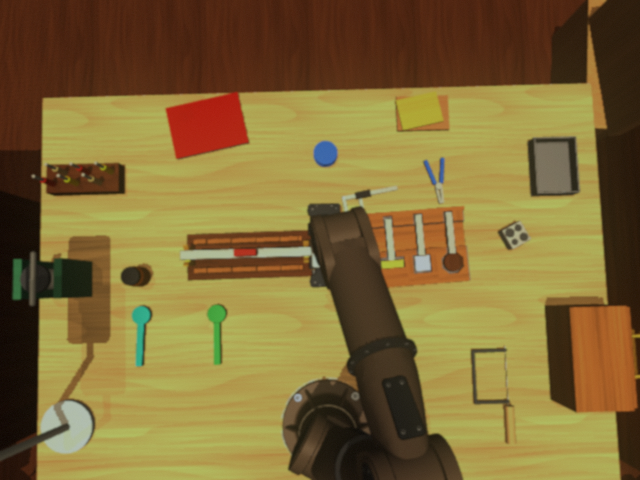

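Call:
{"op": "play_rows", "data": {"series": [{"slide": [0,0.1,0.05],"roll": 0},{"slide": [0,0.15,0.05],"roll": 0},{"slide": [0,0.15,0],"roll": 0},{"slide": [0,0.15,0],"roll": 0},{"slide": [0,0.1,0],"roll": 0},{"slide": [0,0,0],"roll": 0},{"slide": [0,0,0],"roll": 0},{"slide": [0,0,0],"roll": 0}]}}

```text
clock: 59.35
eef_pos: [476.9, 168.9, 237.6]
orientation: [0.705, 0.707, 0.045, -0.025]
wrist_force: [0.4, -0.5, 0.3]
grip_width: 46.0
```

```bash
python3 - <<'E'
from h import *
for k in POCK: im=tray(k)
barends(474,56,80); S()
E
```

```text
tongue head 42.5 tongue mid 41.7 tongue tip 42.0 shank n 135 y 125.6 slope -0.01
tee head 42.2 tee mid 41.4 tee tip 42.2 shank n 137 y 42.3 slope 0.01
square head 42.5 square mid 40.8 square tip 40.9 shank n 145 y -41.7 slope 0.011
round head 43.1 round mid 40.3 round tip 40.7 shank n 147 y -126.2 slope -0.019
top   end 156 [477.5  54.   68.8] x [467.  487.5] y [29.5 81.1]
top   end 288 [476.8 343.1  68. ] x [465.6 488.1] y [301.6 384.2]
side   end 140 [474.1  64.4  69.2] x [463.5 486.5] y [28.8 98.6]
side   end 232 [473.4 344.2  68.9] x [461.7 486.8] y [301.7 385.9]
{'clock': np.float64(59.65), 'eef_pos': array([476.841, 169.632, 237.779]), 'orientation': array([ 0.705,  0.708,  0.046, -0.025]), 'wrist_force': array([-0.418,  0.339,  0.356]), 'grip_width': np.float64(46.04), 'q': array([ 0.218,  0.288, -0.745,  1.846,  0.142,  1.011, -0.567])}
```

All checks are good, so I'm handing in the job.

```bash
python3 -c "
from bench import close_job; print(close_job())"
```

```text
the job is handed in; nothing more can be done
None
```

I handed the job in at about 60 s of the 208 s allowed; `close_job` gives no verdict. I laid the bar flat on the bench, put the round, tee, tongue and square stakes into their pockets in that order, and put the bar back in both brackets.

What the last checks showed:
- **Stakes:** all four lie with their tops at 40–43 mm, against 42 mm nominal. Their shanks are within 1 mm of the pocket lines across the stakes, and tilted less than 0.03 rad. I did not measure their position along x after release, but the seated heads and tips put them inside the pockets, which have 4 mm of play.
- **Bar:** its top reads 68–69 mm at both ends, so the underside is at about 57 mm. It is about 1.5 mm off the rack centre across, well under 1 mm along, and yawed by less than 0.01 rad.
- **Robot and bystanders:** the gripper is open and clear above the rack. The other things on the bench look unmoved in the last picture.

Three readings were off:
- The side camera read about 3 mm different from the top camera throughout, so I went by the top one.
- The tool gradually tilted to about 6° over the run. The tilt stayed in the plane of the pads and did no harm.
- The wrist still read about 4 N of load just before I let go of the bar. The images after release show it seated.

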